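# Check lens cassettes for loose cores and load the feed rail

## Robot

A 7-joint arm with a two-finger parallel gripper is mounted at the origin on a cart in front of the work surface, level with it; the furniture and walls round the work are solid. World frame = base frame: x ahead of the robot, y to its left, z up, the work surface at z = 0. Lengths are in m, angles in rad, forces in N, time in s.
With the tool pointing down it reaches from about 0.35 to 0.9 m from the base axis. Payload 8.1 kg.
Tool frame: the origin (TCP) lies midway between the tips of the shut fingers; the grasp point (between the pads) lies 19 mm behind it; z points along the fingers, y is the direction in which the jaws open and shut (so a half turn about z gives the same grasp; the last joint's range is limited). The gripper opens to 92 mm and grips with 3 to 60 N. Pads are 19 mm wide; open, the fingers measure 130 mm over their backs; the gripper's body (75 mm by 190 mm) begins 47 mm behind the grasp point.
Start: joints at [1.072, 0.434, 0.025, 1.573, -0.012, 1.134, -0.075], TCP at [0.241, -0.577, 0.227] pointing down, gripper open.
Joint ranges: [-2.62, 2.62], [-0.44, 2.09], [-1.27, 1.32], [0.08, 2.57], [-1.32, 4.46], [0.12, 2], [-2.74, 2.74]. Speed limits (rad/s): [2.22, 2.22, 3.01, 3.01, 3.14, 3.14, 3.14].

## Interface

Orientations are given as a rotation vector (axis times angle).
In Python, from cell import arm gives the robot as it stands. The module is installed in compiled form; this text tells all that it offers.
- The arm moves only by the tool jog_arm, never from a script. Its argument "increments" is a list of rows, each an object with "slide": the shift along the tool's x, y, z in mm, a list of three; "roll": the turn about the tool's z in rad; "gripper": the opening, from 0 (shut) to 1 (fully open). In form: [{"slide": [x, y, z], "roll": roll, "gripper": gripper}, ...]. A call has exactly 10 rows; each row is the pose to reach, as a shift and turn from the pose commanded when the call began, along the tool's axes at that moment; what a row does not reach only later rows make up. A row lasts 1/12 s, in which the tool goes at most 41.7 mm and 7.16 degrees, less where a joint would pass 70% of its speed; a pose out of reach is approached as far as the arm can. A call with a gripper value outside its range is refused whole. The fingers move at their own pace and stop on an object; "newtons" is the grip in N (left out, the last holds). Time passes only in rows, so rows that repeat a pose let the fingers close, or fill a call up. It gives the time, the measured TCP pose, the force and the opening at its end, in the units of the state.
- arm.observe(): the state, without advancing time (a new reading comes with each control period).
- arm.get_image(name): name is "scene" or "top"; returns a dict with "frame" (384x512x3 uint8, blue, green, red), "depth" (384x512 float32, m along the optical axis (not along the pixel's ray), 0 where there is no reading), "intrinsics" (3x3 intrinsics, pixels), "dist_coeffs" ([k1, k2, p1, p2, k3] as OpenCV has them; the pictures are not rectified), "R" (3x3) and "t" (3): a world point X has camera coordinates R X + t. Camera axes: x right, y down, z forward; pixel columns grow to the right and rows downward; lengths in m; the calibration is good to about 2 mm. A picture is of the moment at which its call begins.
- arm.sign_off(): hands the job in, once; it reports no verdict.
The state is a dict: "clock": time; "joints": joint angles; "dq": joint speeds; "joint_efforts": joint torques, N m; "position": TCP position; "ee_rot": TCP orientation; "force": force on the tool from outside, world axes, zero at the start; "ft_torque": the same for the moment, N m; "width": opening from 0.0 (shut) to 1.0 (fully open).
Only numpy, scipy, OpenCV 4.12 (cv2) and the standard library are available. Lean on these libraries where they do the work, as an engineer would, in place of code of your own. Each camera call takes 0.05 s, during which the arm holds its last target.

## Task

Some of these sealed lens cassettes may have a core that has come loose and shifts when the cassette is tipped end to end: find out which by tipping them (never turn one right over on its side or end). Draw the gate of the feed rail open, slide every sound cassette from the apron lengthwise under the lips until it is wholly past the gate, put every loose one standing flat inside the red reject tray, and finally shut the gate fully behind the sound ones.

Things in the scene. Friction and masses are not known exactly. Their poses are not given: they have to be found in the camera images.
- cassette_a: sealed lens cassette, white box with blue end caps, 72 long (its x) x 52 wide (its y) x 44 high, 0.43 to 0.55 kg, origin at the centre of its underside, z up. All five look alike; one or two are absent; any may be sound or loose, which neither looks nor names tell
- cassette_b: sealed lens cassette, looks exactly like cassette_a, 72 x 52 x 44, same origin and axes; may be absent, may be sound or loose. Of all five: in a sound one the 0.30 kg core is fixed, though up to 12 mm off the middle along x, so one level reading tells nothing
- cassette_c: sealed lens cassette, looks exactly like cassette_a, 72 x 52 x 44, same origin and axes; may be absent, may be sound or loose. Of all five: in a loose one the 0.30 kg core slides along x, up to 20 mm either side of the middle, when tipped endwise over 10 degrees; 30 degrees for 0.5 s takes it to the low end, where it stays when level again
- cassette_d: sealed lens cassette, looks exactly like cassette_a, 72 x 52 x 44, same origin and axes; may be absent, may be sound or loose. Of all five: held level, after tipping one way and then the other, the moment about the width axis differs by some 0.12 N m in a loose one, by nothing in a sound one
- cassette_e: sealed lens cassette, looks exactly like cassette_a, 72 x 52 x 44, same origin and axes; may be absent, may be sound or loose. 
- feed_rail: aluminium feed rail fixed to the worktop, 363 long x 80 wide x 60 high; origin on its centre line at the gate, at worktop height; x runs along it from the open apron (x -115 to 0 mm) under the lips to the end stop (x = 238 mm), z up. Floor 6 mm thick, room for three cassettes end to end past the gate
- apron (a point): on the apron floor (6 mm above the worktop) at feed-rail x = -70 mm, where a cassette is set down lengthwise. Open above; side walls reach 18 mm above the worktop, inside width 66 mm, narrowing from x = -32 mm to 56 mm at x = 0
- lips (a point): midway under the two lips, at feed-rail x = 134 mm on the floor. The lips run from x = 30 to 238 mm (low walls before that), underside 54, top 60 mm above the worktop; channel inside width 56, slot between the lips 42 mm wide and open above, so a cassette can be pushed from behind through the slot
- gate (a joint): steel gate bolt across the rail mouth, slides along the rail's +y: 0 = shut (right across the channel), 0.062 m = fully open (channel clear from 0.056); about 2 N of friction, stays where left; 12 mm thick along the rail (x from -6 to 6 mm), 20 to 32 mm above the worktop
- gate_knob (a point): centre of the top of the red knob on the bolt: upright pin 14 mm in diameter, from 32 to 66 mm above the worktop, moves with the bolt; at feed-rail y = 72 mm when shut
- reject_tray: red open tray fixed to the worktop, 190 (x) x 120 (y) x 20 high, walls and floor 5 mm thick (inside 180 x 110), origin at the centre of the underside; two cassettes fit side by side along x, each lying along y
Things that resemble listed ones, but are neither listed nor needed, are in the scene too. Leave any green or yellow look-alike of the cassette_d alone.

How it is judged:
On the way, in this order (a step that is already met when the one before it is completed fails the run):
1. the gate is drawn open (value of joint gate above 0.05 m), for 0.2 s.
2. every sound cassette lies in the rail under the lips, past the gate (x of sound_1 in the frame of feed_rail between 0.04 and 0.206 m and y of sound_1 in the frame of feed_rail between -0.008 and 0.008 m and z of sound_1 in the frame of feed_rail between 0.024 and 0.034 m and x of sound_2 in the frame of feed_rail between 0.04 and 0.206 m and y of sound_2 in the frame of feed_rail between -0.008 and 0.008 m and z of sound_2 in the frame of feed_rail between 0.024 and 0.034 m and x of sound_3 in the frame of feed_rail between 0.04 and 0.206 m and y of sound_3 in the frame of feed_rail between -0.008 and 0.008 m and z of sound_3 in the frame of feed_rail between 0.024 and 0.034 m), for 0.2 s.
At the end, for the whole second after the job is handed in: Every sound cassette present (rules: middles sound_n) lies on the rail floor under the lips, wholly past the gate; every loose one (loose_n) flat on the reject tray floor inside its walls; all at rest (0.02 m/s, tilt under 0.15 rad); the gate bolt within 5 mm of shut (all of step 2 and x of loose_1 in the frame of reject_tray between -0.085 and 0.085 m and y of loose_1 in the frame of reject_tray between -0.052 and 0.052 m and z of loose_1 in the frame of reject_tray between 0.023 and 0.038 m and x of loose_2 in the frame of reject_tray between -0.085 and 0.085 m and y of loose_2 in the frame of reject_tray between -0.052 and 0.052 m and z of loose_2 in the frame of reject_tray between 0.023 and 0.038 m and linear speed of each of cassette_a, cassette_b, cassette_c, cassette_d, cassette_e below 0.02 m/s and angle between each of cassette_a, cassette_b, cassette_c, cassette_d, cassette_e's own z axis and vertical below 0.15 rad and value of joint gate below 0.005 m); the robot touches nothing.
It fails at once if a cassette is turned over onto its side or end (more than 70 degrees) (angle between any of cassette_a, cassette_b, cassette_c, cassette_d, cassette_e's own z axis and vertical above 1.22 rad).
Of cassette_a, cassette_b, cassette_c, cassette_d, cassette_e only 3 to 4 are there at a start; the rules pass over those that are not, and their reading is None.
At some moment in a run one of cassette_a, cassette_b, cassette_c, cassette_d, cassette_e may be knocked a few centimetres aside while the robot is not near it.
It also fails if it takes over 210 s, if anything falls off the work surface, if the arm or the gripper's body presses on something with over 40 N, if the wrist force passes 120 N, or if a joint passes its speed limit or range.

## Working session

There is one attempt and no reset: what is moved stays moved. The work goes in short steps, Python scripts to look and compute and a tool call to move; the robot and the scene stay as the last step left them, time stands still between calls to the robot, and variables do not carry over. Pictures are saved under pics/ and viewed, and the job is handed in when it is done.

Besides the shell and the picture viewer there is one more tool, called as name(argument=value, ...) on one line, values as JSON. jog_arm: Moves the arm, as the interface text tells. Its arguments: {"type":"object","properties":{"increments":{"type":"array"},"newtons":{"type":"number"}},"required":["increments"]}

```bash
mkdir -p pics; ls; cat > h.py <<'E'
from cell import arm
import numpy as np, cv2
def snap(n,tag):
    d=arm.get_image(n); cv2.imwrite(f'pics/{tag}.png',d['frame']); np.savez(f'/tmp/{tag}.npz',**{k:np.array(v) for k,v in d.items()}); return d
def world(d,u,v,z=None):
    """pixel->world, on plane z, or by depth"""
    K=np.array(d['intrinsics']);D=np.array(d['dist_coeffs'],float);R=np.array(d['R']);t=np.array(d['t'])
    p=cv2.undistortPoints(np.array([[[u,v]]],float),K,D)[0,0]
    r=R.T@np.array([p[0],p[1],1.]);c=-R.T@t
    if z is None: return c+r*float(d['depth'][int(round(v)),int(round(u))])
    return c+r*(z-c[2])/r[2]
def cloud(d):
    K=np.array(d['intrinsics']);D=np.array(d['dist_coeffs'],float);R=np.array(d['R']);t=np.array(d['t'])
    h,w=d['depth'].shape;uu,vv=np.meshgrid(np.arange(w),np.arange(h))
    p=cv2.undistortPoints(np.stack([uu,vv],-1).reshape(-1,1,2).astype(float),K,D).reshape(h,w,2)
    X=np.concatenate([p,np.ones((h,w,1))],-1)*d['depth'][...,None]
    return (X-t)@R
E
python3 - <<'E'
from h import *
print(arm.observe())
for n in('scene','top'):
    d=snap(n,n+'0'); print(d['intrinsics'],d['R'],d['t'])
E
```

```text
pics
{'clock': 0.0, 'joints': array([ 1.07238943,  0.43522645,  0.02496134,  1.57407463, -0.01157048,
        1.13397601, -0.07508891]), 'dq': array([ 0.00072688,  0.0001126 ,  0.00154166, -0.00066411,  0.00197928,
       -0.00077181,  0.00037289]), 'joint_efforts': array([ 1.16817619e-04, -6.67852592e+01,  9.84746777e-01, -3.14450812e+01,
       -6.08283165e-02,  4.31770273e-02,  2.50779694e-04]), 'position': array([ 0.24072637, -0.57624719,  0.22595137]), 'ee_rot': array([-3.07884150e+00, -6.17338008e-01,  7.22289266e-04]), 'force': array([-0.05540705,  0.20599259,  0.98095301]), 'ft_torque': array([ 0.02331319, -0.01551706,  0.00078687]), 'width': 0.9993209371684639}
[[443.21648216   0.         250.97690557]
 [  0.         443.21648216 192.42498929]
 [  0.           0.           1.        ]] [[-0.51673559 -0.85598664  0.0164681 ]
 [-0.5938394   0.34449599 -0.72710198]
 [ 0.61671639 -0.38549887 -0.68633193]] [0.28451109 0.36964514 1.11715212]
[[478.66332611   0.         251.97516702]
 [  0.         478.66332611 190.12870193]
 [  0.           0.           1.        ]] [[ 0.02914705 -0.99953704 -0.00872702]
 [-0.98843127 -0.02752094 -0.14915166]
 [ 0.14884243  0.01297339 -0.98877582]] [0.01078669 0.52312563 1.85319576]
```

View pics/scene0.png

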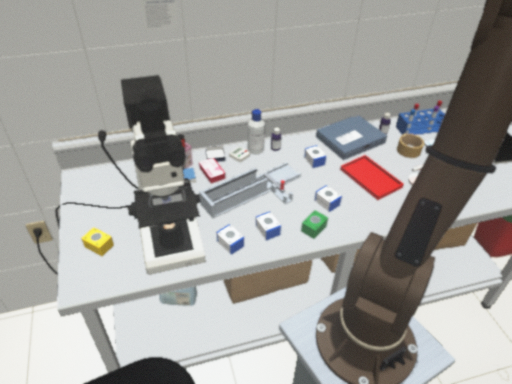

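View pics/top0.png

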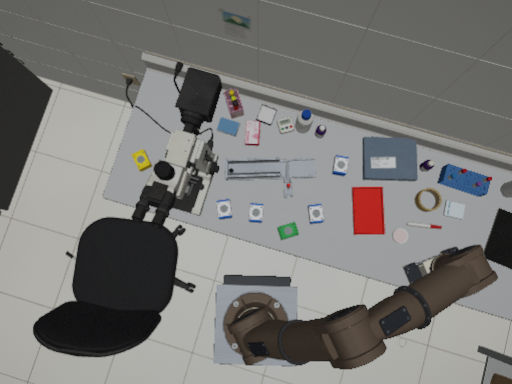

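```bash
python3 - <<'E'
from h import *
d=np.load('/tmp/top0.npz'); im=d['frame'][110:250,200:400]; cv2.imwrite('pics/crop0.png',cv2.resize(im,None,fx=4,fy=4,interpolation=cv2.INTER_CUBIC))
s=np.load('/tmp/scene0.npz'); im=s['frame'][130:260,190:410]; cv2.imwrite('pics/crop1.png',cv2.resize(im,None,fx=3.6,fy=3.6,interpolation=cv2.INTER_CUBIC))
P=cloud(d)
for u,v in[(224,208),(256,212),(316,213),(341,165),(288,230),(368,210),(289,186),(300,168),(250,168),(250,160),(200,240)]: print((u,v),P[v,u].round(3))
E
```

```text
(224, 208) [0.448 0.133 0.048]
(256, 212) [0.435 0.007 0.049]
(316, 213) [ 0.438 -0.227  0.05 ]
(341, 165) [ 0.632 -0.324  0.048]
(288, 230) [ 0.369 -0.119  0.046]
(368, 210) [ 0.46  -0.439  0.007]
(289, 186) [ 0.539 -0.119  0.066]
(300, 168) [ 0.623 -0.165  0.01 ]
(250, 168) [0.619 0.037 0.002]
(250, 160) [0.639 0.037 0.062]
(200, 240) [ 0.354  0.317 -0.757]
```

View pics/crop0.png

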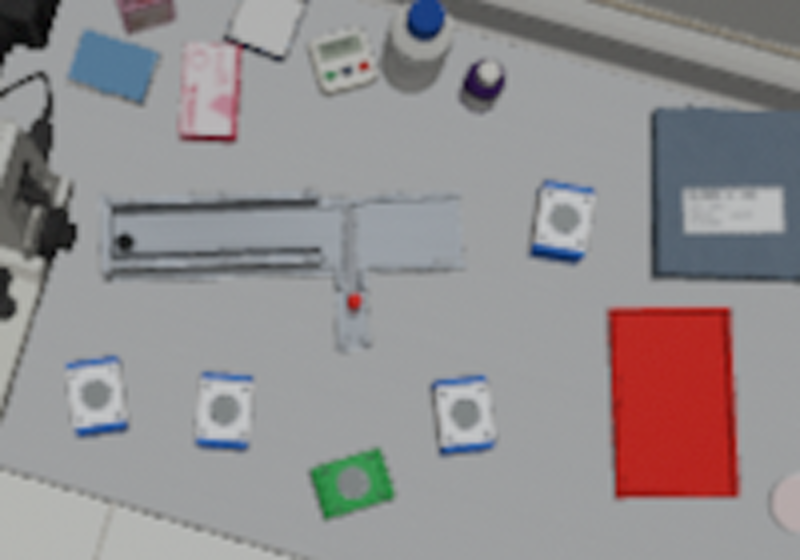

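View pics/crop1.png

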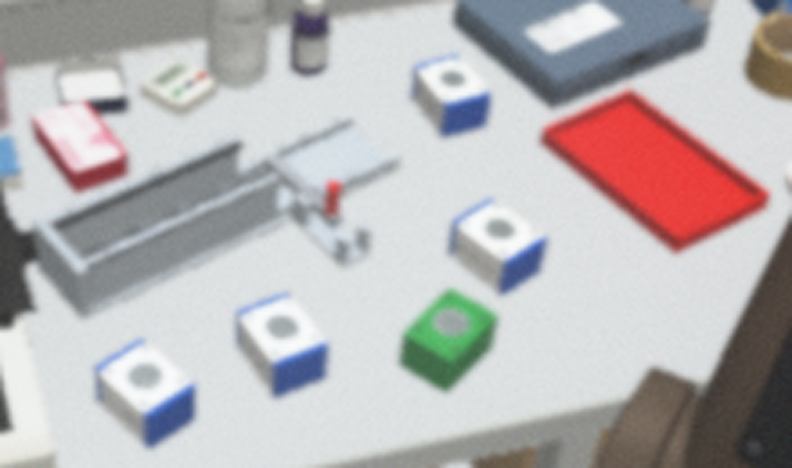

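```bash
cat >> h.py <<'E'
def pts_of(d,zlo=0.036,zhi=0.056,box=(0.3,0.75,-0.6,0.3)):
    P=cloud(d); m=(P[...,2]>zlo)&(P[...,2]<zhi)&(P[...,0]>box[0])&(P[...,0]<box[1])&(P[...,1]>box[2])&(P[...,1]<box[3])&(d['depth']>0)
    return P,m
def blobs(d,**k):
    P,m=pts_of(d,**k); hsv=cv2.cvtColor(d['frame'],cv2.COLOR_BGR2HSV)
    n,l,st,c=cv2.connectedComponentsWithStats(m.astype(np.uint8),connectivity=4)
    out=[]
    for i in range(1,n):
        if st[i,4]<60: continue
        q=P[l==i]; xy=q[:,:2].astype(np.float32)
        r=cv2.minAreaRect(xy*1000)
        hs=np.median(hsv[l==i],0)
        # whole-face centroid/PCA
        (cx,cy),(w,h),a=r
        if w<h: w,h,a=h,w,a+90
        a=(a+90)%180-90
        out.append((xy.mean(0).round(4),np.round([cx,cy],1),np.round([w,h,a],1),len(q),round(float(np.median(q[:,2])),3),hs))
    return out
E
python3 - <<'E'
from h import *
from scipy.spatial.transform import Rotation as Ro
s=arm.observe();print(s['position'],Ro.from_rotvec(s['ee_rot']).as_matrix().round(3),s['joints'].round(3))
for n in('top','scene'):
    d=dict(np.load(f'/tmp/{n}0.npz')); print(n)
    for b in blobs(d): print(*b)
    print('hi')
    for b in blobs(d,zlo=0.056,zhi=0.075): print(*b)
E
```

```text
[ 0.24074345 -0.57627665  0.22603148] [[ 0.923  0.385 -0.001]
 [ 0.385 -0.923  0.001]
 [-0.    -0.001 -1.   ]] [ 1.072  0.435  0.025  1.574 -0.012  1.134 -0.075]
top
[ 0.6606 -0.5239] [ 666.5 -516.6] [167.3 167.   89.1] 771 0.04 [105.  57. 113.]
[ 0.6327 -0.3207] [ 633.8 -321.3] [73.4 51.8 -8. ] 227 0.044 [105.   7. 172.]
[0.4999 0.2273] [500.  226.1] [161.7  41.6 -12.2] 275 0.045 [ 35.   9. 172.]
[0.4449 0.1363] [445.2 136.7] [72.1 52.1 10.4] 234 0.043 [105.   6. 174.]
[0.4333 0.0103] [433.9  10.7] [72.  51.5 -3.1] 222 0.044 [105.   7. 174.]
[ 0.437  -0.2237] [ 436.4 -223.9] [72.  52.1  7.1] 226 0.044 [105.    6.5 173. ]
[ 0.3664 -0.1168] [ 366.8 -116.3] [ 72.4  51.4 -71.8] 232 0.043 [ 68. 148. 136.]
hi
[0.6403 0.0111] [640.   14.7] [177.8  16.  -85.9] 147 0.061 [105.  18. 123.]
[0.5907 0.0517] [611.2  30.6] [215.2  77.7 -85.4] 234 0.061 [105.  18. 139.]
scene
[ 0.6603 -0.4691] [ 669.8 -479.9] [139.8 124.8   6.8] 221 0.038 [104.  24. 192.]
[ 0.627  -0.3177] [ 629.2 -320.8] [75.6 56.2 -9.1] 204 0.043 [ 95.   7. 231.]
[0.6366 0.0268] [636.   26.5] [199.5  11.6 -85.9] 144 0.043 [ 99.  12. 125.]
[0.5786 0.0516] [575.3  41.3] [229.3  72.9  76.9] 273 0.046 [100.  13. 138.]
[ 0.4306 -0.2213] [ 433.8 -222.8] [76.1 56.   7.1] 269 0.043 [ 90.   5. 232.]
[ 0.3606 -0.113 ] [ 362.6 -114.5] [ 75.6  53.5 -70.7] 316 0.043 [ 66.  115.  178.5]
[0.4293 0.0161] [432.4  15.1] [76.8 54.2 -0.8] 325 0.043 [105.   7. 233.]
[0.4844 0.2491] [498.3 251.4] [147.8  74.2 -16.6] 726 0.044 [ 50.   4. 218.]
[0.4403 0.1414] [442.8 140.4] [73.9 54.2  9.7] 359 0.043 [105.   6. 233.]
hi
[0.6062 0.0433] [608.6  33.4] [219.7  78.4 -86.3] 518 0.059 [103.   19.  177.5]
```

```bash
python3 - <<'E'
from h import *
for n in('top','scene'):
    d=dict(np.load(f'/tmp/{n}0.npz')); P=cloud(d); hsv=cv2.cvtColor(d['frame'],cv2.COLOR_BGR2HSV)
    red=((hsv[...,0]<8)|(hsv[...,0]>172))&(hsv[...,1]>90)
    k=red&(P[...,0]>.5)&(P[...,0]<.6)&(P[...,1]>-.16)&(P[...,1]<-.07)
    print(n,np.argwhere(k).mean(0)[::-1],P[k].mean(0).round(4),P[k][:,2].round(3))
    vu=np.argwhere(k).mean(0); print('ray z=.05',world(d,vu[1],vu[0],.05).round(4),world(d,vu[1],vu[0],.058).round(4))
    t=red&(P[...,0]>.3)&(P[...,0]<.65)&(P[...,1]>-.6)&(P[...,1]<-.3)
    vu=np.argwhere(t).astype(np.float32)
    q=P[t&(P[...,2]>.014)&(P[...,2]<.03)][:,:2].astype(np.float32)*1000
    print('tray',cv2.minAreaRect(q))
    # rail lips: points per column along y
    L=(P[...,2]>.054)&(P[...,2]<.067)&(P[...,0]>.55)&(P[...,0]<.68)&(P[...,1]>-.09)&(P[...,1]<.15)
    q=P[L]; 
    a=q[q[:,0]>.615]; b=q[q[:,0]<.6]
    for s in(a,b): 
        f=cv2.fitLine(s[:,:2].astype(np.float32),cv2.DIST_HUBER,0,.001,.001).ravel(); print('lip',len(s),f.round(4),'x at y=.03',f[2]+(.03-f[3])*f[0]/f[1], s[:,1].min(),s[:,1].max())
    A=(P[...,2]>.002)&(P[...,2]<.012)&(P[...,0]>.57)&(P[...,0]<.67)&(P[...,1]>-.21)&(P[...,1]<-.12)
    print('apron',P[A].mean(0))
E
```

```text
top [288.  185.2] [ 0.5418 -0.1145  0.0667] [0.074 0.062 0.071 0.07  0.067 0.066 0.068 0.067 0.066 0.057]
ray z=.05 [ 0.5445 -0.1156  0.05  ] [ 0.5432 -0.1151  0.058 ]
tray ((457.6771240234375, -434.2869873046875), (188.28701782226562, 123.08804321289062), 1.6211575269699097)
lip 185 [ 0.0692 -0.9976  0.6385  0.035 ] x at y=.03 0.63883656 -0.07788878238001494 0.13977976035473622
lip 196 [ 0.0594 -0.9982  0.5818  0.0343] x at y=.03 0.58208954 -0.07908747513079023 0.13370270376226934
apron [ 0.62105129 -0.16456909  0.00683827]
scene [281.9047619 184.       ] [ 0.5391 -0.1107  0.0537] [0.063 0.064 0.066 0.063 0.067 0.068 0.012 0.062 0.063 0.06  0.054 0.06
 0.057 0.054 0.053 0.049 0.052 0.042 0.039 0.039 0.039]
ray z=.05 [ 0.5424 -0.1131  0.05  ] [ 0.5353 -0.1078  0.058 ]
tray ((453.52410888671875, -433.0377197265625), (192.877197265625, 126.4931640625), 1.2138780355453491)
lip 270 [ 0.0666 -0.9978  0.6357  0.0411] x at y=.03 0.636456 -0.07222686198488801 0.14381264434774502
lip 293 [ 0.0611 -0.9981  0.5787  0.0326] x at y=.03 0.5788773 -0.07812103357829979 0.14219738887032865
apron [ 0.62453994 -0.17148506  0.00605814]
```

```bash
cat >> h.py <<'E'
from scipy.spatial.transform import Rotation as Ro
def go(*wps):
    """each wp: x,y,z,yaw_deg(of tool x, or None keep) -> slide/roll from current pose"""
    s=arm.observe();R=Ro.from_rotvec(s['ee_rot']).as_matrix();p=np.array(s['position'])
    yaw=np.degrees(np.arctan2(R[1,0],R[0,0]))
    print('t',round(s['clock'],2),'p',(p*1000).round(1),'yaw',round(yaw,1),'w',round(s['width'],3),'F',np.round(s['force'],2),'M',np.round(s['ft_torque'],3),'j7',s['joints'][6].round(2))
    for w in wps:
        d=(R.T@(np.array(w[:3])/1000-p)*1000).round(1)
        r=0
        if w[3] is not None:
            r=(yaw-w[3]+180)%360-180
        print(' slide',d.tolist(),'roll',round(np.radians(r),3),'rows',round(max(np.linalg.norm(d)/41.7,abs(r)/7.16),1))
O=np.array([617.,-108.]);EX=np.array([-.064,.998]);EY=np.array([-.998,-.064])
def rail(x,y): return (O+x*EX+y*EY).round(1).tolist()
E
python3 - <<'E'
from h import *
k=rail(0,72);print(k)
go([*k,130,3.7],[*k,40,3.7])
E
```

```text
[545.1, -112.6]
t 0.1 p [ 240.7 -576.3  226. ] yaw 22.7 w 1.001 F [0.14 0.37 0.54] M [ 0.026  0.011 -0.008] j7 -0.08
 slide [459.6, -310.4, 96.4] roll 0.331 rows 13.5
 slide [459.6, -310.3, 186.4] roll 0.331 rows 14.0
```

jog_arm(increments=[{"slide":[460,-310,90],"roll":0.33,"gripper":0.45},{"slide":[460,-310,90],"roll":0.33,"gripper":0.45},{"slide":[460,-310,90],"roll":0.33,"gripper":0.45},{"slide":[460,-310,90],"roll":0.33,"gripper":0.45},{"slide":[460,-310,90],"roll":0.33,"gripper":0.45},{"slide":[460,-310,90],"roll":0.33,"gripper":0.45},{"slide":[460,-310,90],"roll":0.33,"gripper":0.45},{"slide":[460,-310,90],"roll":0.33,"gripper":0.45},{"slide":[460,-310,90],"roll":0.33,"gripper":0.45},{"slide":[460,-310,90],"roll":0.33,"gripper":0.45}])

```text
clock: 0.93
position: [0.4676, -0.2313, 0.1596]
ee_rot: [-3.14, -0.103, 0.0]
force: [0.1, -0.8, 0.1]
width: 0.452
```

```bash
python3 - <<'E'
from h import *
k=rail(0,72)
go([*k,130,3.7],[*k,40,3.7])
E
```

```text
t 0.93 p [ 467.6 -231.3  159.6] yaw 3.8 w 0.452 F [ 0.06 -0.84  0.1 ] M [-0.042 -0.02  -0.006] j7 -1.17
 slide [85.2, -113.4, 29.6] roll 0.001 rows 3.5
 slide [85.2, -113.4, 119.6] roll 0.001 rows 4.4
```

jog_arm(increments=[{"slide":[85,-113,30],"roll":0,"gripper":0.45},{"slide":[85,-113,30],"roll":0,"gripper":0.45},{"slide":[85,-113,30],"roll":0,"gripper":0.45},{"slide":[85,-113,30],"roll":0,"gripper":0.45},{"slide":[85,-113,40],"roll":0,"gripper":0.45},{"slide":[85,-113,40],"roll":0,"gripper":0.45},{"slide":[85,-113,40],"roll":0,"gripper":0.45},{"slide":[85,-113,40],"roll":0,"gripper":0.45},{"slide":[85,-113,40],"roll":0,"gripper":0.45},{"slide":[85,-113,40],"roll":0,"gripper":0.45}])

```text
clock: 1.77
position: [0.5442, -0.1161, 0.1205]
ee_rot: [3.139, 0.1, 0.001]
force: [-0.1, -0.4, -0.5]
width: 0.453
```

```bash
python3 - <<'E'
from h import *
k=rail(0,72)
go([*k,130,3.7],[*k,40,3.7])
d=snap('scene','s1'); cv2.imwrite('pics/s1c.png',cv2.resize(d['frame'][100:280,180:400],None,fx=3.3,fy=3.3,interpolation=cv2.INTER_CUBIC))
E
```

```text
t 1.77 p [ 544.2 -116.1  120.5] yaw 3.7 w 0.453 F [-0.14 -0.41 -0.45] M [ 0.094  0.03  -0.007] j7 -1.44
 slide [1.1, -3.4, -9.5] roll -0.001 rows 0.2
 slide [1.0, -3.5, 80.5] roll -0.001 rows 1.9
```

View pics/s1c.png

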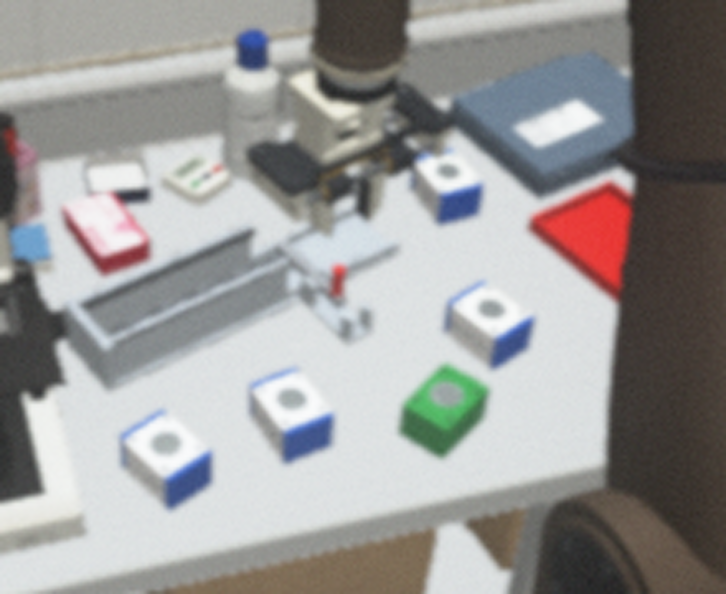

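jog_arm(increments=[{"slide":[1,-2,40],"roll":0,"gripper":0.45},{"slide":[1,-2,80],"roll":0,"gripper":0.45},{"slide":[1,-2,80],"roll":0,"gripper":0.45},{"slide":[1,-2,80],"roll":0,"gripper":0.45},{"slide":[1,-2,80],"roll":0,"gripper":0.0},{"slide":[1,-2,80],"roll":0,"gripper":0.0},{"slide":[1,-2,80],"roll":0,"gripper":0.0},{"slide":[1,-2,80],"roll":0,"gripper":0.0},{"slide":[1,-2,80],"roll":0,"gripper":0.0},{"slide":[1,-2,80],"roll":0,"gripper":0.0}], newtons=30)

```text
clock: 2.65
position: [0.5461, -0.1134, 0.0412]
ee_rot: [3.139, 0.102, 0.003]
force: [-1.0, -1.9, 8.6]
width: 0.144
```

```bash
python3 - <<'E'
from h import *
go([*rail(0,134),40,3.7])
E
```

```text
t 2.65 p [ 546.1 -113.4   41.2] yaw 3.7 w 0.144 F [-1.01 -1.89  8.61] M [-0.363  0.228  0.025] j7 -1.46
 slide [-62.9, -1.0, 1.1] roll 0.001 rows 1.5
```

jog_arm(increments=[{"slide":[-10,0,-2],"roll":0,"gripper":0.0},{"slide":[-20,0,-2],"roll":0,"gripper":0.0},{"slide":[-30,0,-2],"roll":0,"gripper":0.0},{"slide":[-40,0,-2],"roll":0,"gripper":0.0},{"slide":[-50,0,-2],"roll":0,"gripper":0.0},{"slide":[-57,0,-2],"roll":0,"gripper":0.0},{"slide":[-62,0,-2],"roll":0,"gripper":0.0},{"slide":[-62,0,-2],"roll":0,"gripper":0.0},{"slide":[-62,0,-2],"roll":0,"gripper":0.3},{"slide":[-62,0,-2],"roll":0,"gripper":0.35}])

```text
clock: 3.48
position: [0.4835, -0.1164, 0.0425]
ee_rot: [-3.14, -0.104, -0.001]
force: [-0.5, -0.7, 0.1]
width: 0.243
```

```bash
python3 - <<'E'
from h import *
go([*rail(0,134),130,3.7])
E
```

```text
t 3.48 p [ 483.5 -116.4   42.5] yaw 3.8 w 0.243 F [-0.54 -0.67  0.08] M [0.08  0.014 0.007] j7 -1.45
 slide [-0.1, 0.2, -87.5] roll 0.001 rows 2.1
```

```bash
cat >> h.py <<'E'
def off(c,a,ux,uy=0):
    a=np.radians(a); return [round(c[0]+ux*np.cos(a)-uy*np.sin(a),1),round(c[1]+ux*np.sin(a)+uy*np.cos(a),1)]
E
python3 - <<'E'
from h import *
g=off((434.5,11),-3,24)
go([*g,100,-3],[*g,6,-3])
E
```

```text
t 3.48 p [ 483.5 -116.4   42.5] yaw 3.8 w 0.243 F [-0.54 -0.67  0.08] M [0.08  0.014 0.007] j7 -1.45
 slide [-16.6, -127.5, -57.4] roll 0.118 rows 3.4
 slide [-16.6, -127.4, 36.6] roll 0.118 rows 3.2
```

jog_arm(increments=[{"slide":[0,0,-40],"roll":0,"gripper":0.35},{"slide":[0,0,-58],"roll":0.0,"gripper":0.5},{"slide":[-8,-40,-58],"roll":0.1,"gripper":0.75},{"slide":[-17,-80,-58],"roll":0.118,"gripper":0.75},{"slide":[-17,-127,-58],"roll":0.118,"gripper":0.75},{"slide":[-17,-127,-58],"roll":0.118,"gripper":0.75},{"slide":[-17,-127,-40],"roll":0.118,"gripper":0.75},{"slide":[-17,-127,0],"roll":0.118,"gripper":0.75},{"slide":[-17,-127,36],"roll":0.118,"gripper":0.75},{"slide":[-17,-127,36],"roll":0.118,"gripper":0.75}], newtons=6)

```text
clock: 4.32
position: [0.4562, 0.0092, 0.0021]
ee_rot: [3.14, -0.08, -0.007]
force: [-0.3, -0.3, -0.2]
width: 0.752
```

```bash
python3 - <<'E'
from h import *
g=off((434.5,11),-3,24)
go([*g,6,-3])
d=snap('scene','s2'); cv2.imwrite('pics/s2c.png',cv2.resize(d['frame'][130:280,180:400],None,fx=3.6,fy=3.6,interpolation=cv2.INTER_CUBIC))
E
```

```text
t 4.32 p [456.2   9.2   2.1] yaw -2.9 w 0.752 F [-0.34 -0.28 -0.23] M [0.006 0.024 0.024] j7 -1.85
 slide [2.2, -0.6, -3.9] roll 0.001 rows 0.1
```

View pics/s2c.png

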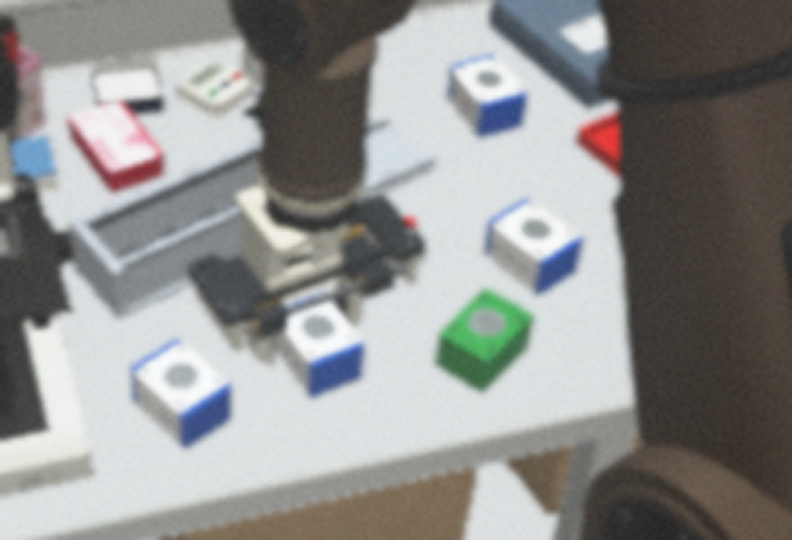

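jog_arm(increments=[{"slide":[1,0,-3],"roll":0,"gripper":0.75},{"slide":[1,0,-3],"roll":0,"gripper":0.5},{"slide":[1,0,-3],"roll":0,"gripper":0.5},{"slide":[1,0,-3],"roll":0,"gripper":0.5},{"slide":[1,0,-3],"roll":0,"gripper":0.5},{"slide":[-4,0,-13],"roll":0,"gripper":0.5},{"slide":[-11,0,-22],"roll":0,"gripper":0.5},{"slide":[-19,0,-30],"roll":0,"gripper":0.5},{"slide":[-25,0,-34],"roll":0,"gripper":0.5},{"slide":[-25,0,-34],"roll":0,"gripper":0.5}], newtons=6)

```text
clock: 5.2
position: [0.4322, 0.0101, 0.0414]
ee_rot: [-3.141, 0.082, -0.002]
force: [-0.5, -0.5, 1.5]
width: 0.567
```

```bash
python3 - <<'E'
from h import *
go()
d=snap('scene','s3'); cv2.imwrite('pics/s3c.png',cv2.resize(d['frame'][170:280,220:360],None,fx=5,fy=5,interpolation=cv2.INTER_CUBIC))
E
```

```text
t 5.2 p [432.2  10.1  41.4] yaw -3.0 w 0.567 F [-0.48 -0.5   1.52] M [-0.04   0.125 -0.009] j7 -1.85
```

View pics/s3c.png

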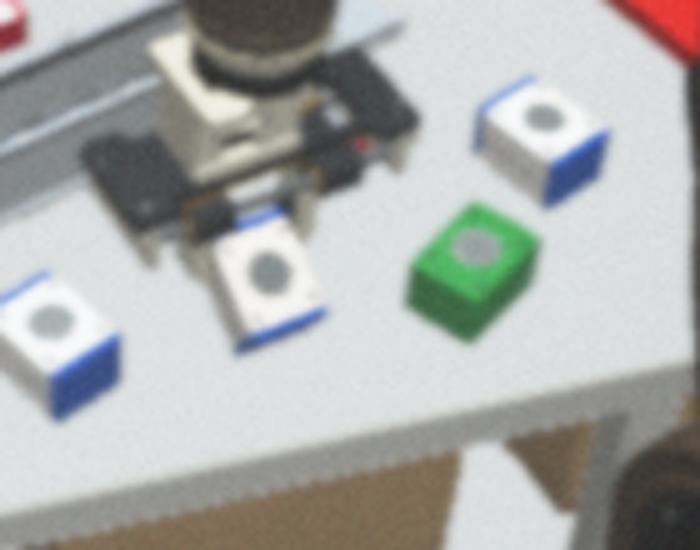

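jog_arm(increments=[{"slide":[0,0,0],"roll":0,"gripper":0.5},{"slide":[0,0,0],"roll":0,"gripper":0.5},{"slide":[0,0,0],"roll":0,"gripper":0.5},{"slide":[0,0,0],"roll":0,"gripper":0.5},{"slide":[0,0,0],"roll":0,"gripper":0.5},{"slide":[6,0,5],"roll":0,"gripper":0.5},{"slide":[14,0,13],"roll":0,"gripper":0.5},{"slide":[21,0,23],"roll":0,"gripper":0.5},{"slide":[25,0,33],"roll":0,"gripper":0.5},{"slide":[25,0,36],"roll":0,"gripper":0.5}])

```text
clock: 6.08
position: [0.4587, 0.0087, 0.0023]
ee_rot: [3.14, -0.082, -0.002]
force: [0.7, -0.9, 8.2]
width: 0.566
```

```bash
python3 - <<'E'
from h import *
go()
d=snap('scene','s4'); cv2.imwrite('pics/s4c.png',cv2.resize(d['frame'][170:280,220:360],None,fx=5,fy=5,interpolation=cv2.INTER_CUBIC))
E
```

```text
t 6.08 p [458.7   8.7   2.3] yaw -3.0 w 0.566 F [ 0.74 -0.87  8.16] M [-0.19  -0.101 -0.034] j7 -1.85
```

View pics/s4c.png

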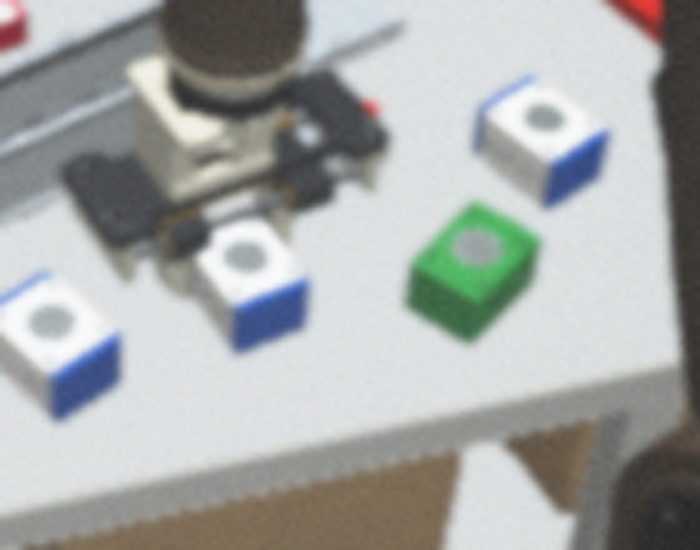

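jog_arm(increments=[{"slide":[0,0,-3],"roll":0,"gripper":0.72},{"slide":[0,0,-3],"roll":0,"gripper":0.72},{"slide":[0,0,-8],"roll":0,"gripper":0.72},{"slide":[-24,0,-14],"roll":0,"gripper":0.72},{"slide":[-24,0,-14],"roll":0,"gripper":0.72},{"slide":[-24,0,-14],"roll":0,"gripper":0.72},{"slide":[-24,0,-14],"roll":0,"gripper":0.72},{"slide":[-24,0,-14],"roll":0,"gripper":0.72},{"slide":[-24,0,-14],"roll":0,"gripper":0.72},{"slide":[-24,0,-14],"roll":0,"gripper":0.72}], newtons=40)

```text
clock: 6.97
position: [0.4346, 0.01, 0.0179]
ee_rot: [-3.141, 0.082, -0.0]
force: [0.7, -0.5, 0.3]
width: 0.717
```

```bash
cat >>h.py <<'E'
def ft(n=8):
    A=[]
    for i in range(n):
        d=arm.get_image('scene' if i<n-1 else 'top'); s=arm.observe(); A.append(np.r_[s['force'],s['ft_torque'],np.array(s['position'])*1000])
    A=np.array(A); R=Ro.from_rotvec(s['ee_rot']).as_matrix()
    print('F',A[:,:3].mean(0).round(2),'sd',A[:,:3].std(0).round(2),'M',A[:,3:6].mean(0).round(4),'sd',A[:,3:6].std(0).round(4),'Mtool',(R.T@A[:,3:6].mean(0)).round(4),'p',A[-1,6:].round(1))
    return A,d
E
python3 - <<'E'
from h import *
A,d=ft(8); go()
for b in blobs(d,box=(.38,.5,-.3,.2)): print(*b)
E
```

```text
F [-0.29 -0.17 -0.12] sd [0.7  0.61 0.58] M [ 0.0506  0.0324 -0.0042] sd [0.0403 0.04   0.0387] Mtool [ 0.0488 -0.035   0.0042] p [434.2  10.   18. ]
t 7.37 p [434.2  10.   18. ] yaw -3.0 w 0.722 F [-1.15 -0.62 -1.02] M [0.055 0.065 0.033] j7 -1.86
[0.4452 0.1376] [445.2 137.1] [70.6 51.7  9.7] 224 0.044 [105.   6. 178.]
[ 0.4373 -0.2238] [ 436.4 -224.8] [70.7 53.5  8.3] 223 0.044 [105.   6. 175.]
```

jog_arm(increments=[{"slide":[0,0,0],"roll":0,"gripper":0.4},{"slide":[0,0,0],"roll":0,"gripper":0.4},{"slide":[0,0,0],"roll":0,"gripper":0.4},{"slide":[0,0,0],"roll":0,"gripper":0.4},{"slide":[0,0,-5],"roll":0,"gripper":0.4},{"slide":[0,0,-12],"roll":0,"gripper":0.4},{"slide":[0,0,-12],"roll":0,"gripper":0.4},{"slide":[0,0,-12],"roll":0,"gripper":0.4},{"slide":[0,0,-12],"roll":0,"gripper":0.4},{"slide":[0,0,-12],"roll":0,"gripper":0.4}], newtons=40)

```text
clock: 8.2
position: [0.434, 0.01, 0.0299]
ee_rot: [3.14, -0.082, -0.0]
force: [-0.4, -0.3, -4.9]
width: 0.564
```

```bash
cat >>h.py <<'E'
def ft(n=8):
    A=[];J=[]
    for i in range(n):
        d=arm.get_image('scene' if i<n-1 else 'top'); s=arm.observe(); A.append(np.r_[s['force'],s['ft_torque'],np.array(s['position'])*1000]);J.append(s['joint_efforts'])
    A=np.array(A);J=np.array(J); R=Ro.from_rotvec(s['ee_rot']).as_matrix()
    print('t',s['clock'],'w',s['width'],'F',A[:,:3].mean(0).round(2),'M',A[:,3:6].mean(0).round(4),'sd',A[:,3:6].std(0).round(4),'Mtool',(R.T@A[:,3:6].mean(0)).round(4),'p',A[-1,6:].round(1))
    print('J',J.mean(0).round(4),'sd',J.std(0).round(4)); return A,d
E
python3 - <<'E'
from h import *
A,d=ft(10); d=snap('scene','s5'); cv2.imwrite('pics/s5c.png',cv2.resize(d['frame'][170:280,220:360],None,fx=5,fy=5,interpolation=cv2.INTER_CUBIC))
E
```

```text
t 8.7 w 0.5606105866193648 F [ 0.12  0.08 -5.4 ] M [ 0.0311 -0.0575 -0.0135] sd [0.0224 0.0294 0.0233] Mtool [0.0341 0.0558 0.0135] p [434.2  10.   30. ]
J [ 4.80000e-03 -5.36834e+01 -4.23300e-01 -1.73212e+01 -6.70000e-03
 -1.52000e-02 -1.00000e-04] sd [0.006  0.0626 0.0013 0.0141 0.0002 0.0018 0.0001]
```

View pics/s5c.png

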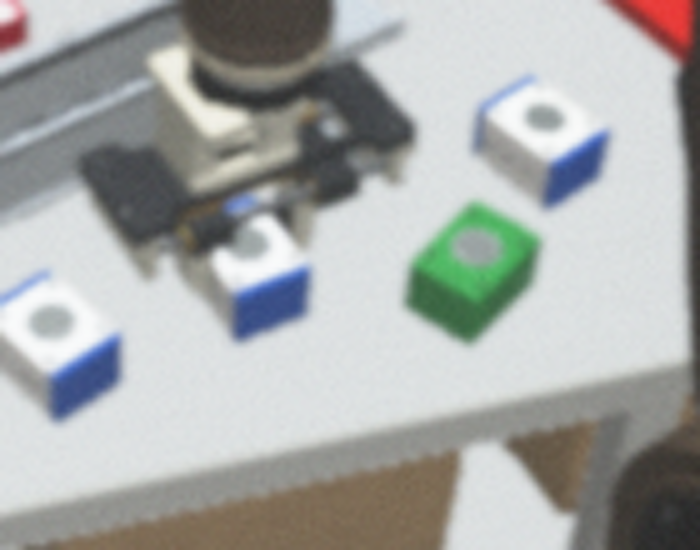

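jog_arm(increments=[{"slide":[0,0,12],"roll":0,"gripper":0.4},{"slide":[0,0,12],"roll":0,"gripper":0.4},{"slide":[0,0,12],"roll":0,"gripper":0.72},{"slide":[0,0,12],"roll":0,"gripper":0.72},{"slide":[0,0,12],"roll":0,"gripper":0.72},{"slide":[-24,0,22],"roll":0,"gripper":0.72},{"slide":[-24,0,24],"roll":0,"gripper":0.72},{"slide":[-24,0,24],"roll":0,"gripper":0.4},{"slide":[-24,0,24],"roll":0,"gripper":0.4},{"slide":[-24,0,24],"roll":0,"gripper":0.4}], newtons=6)

```text
clock: 9.58
position: [0.4112, 0.0114, 0.0064]
ee_rot: [-3.14, 0.082, -0.002]
force: [-1.3, 0.1, 0.9]
width: 0.565
```

```bash
python3 - <<'E'
from h import *
go()
E
```

```text
t 9.58 p [411.2  11.4   6.4] yaw -3.0 w 0.565 F [-1.33  0.11  0.85] M [ 0.074  0.099 -0.027] j7 -1.87
```

jog_arm(increments=[{"slide":[5,0,-10],"roll":0,"gripper":0.4},{"slide":[12,0,-19],"roll":0,"gripper":0.4},{"slide":[20,0,-27],"roll":0,"gripper":0.4},{"slide":[25,0,-31],"roll":0,"gripper":0.4},{"slide":[25,0,-31],"roll":0,"gripper":0.4},{"slide":[25,0,-31],"roll":0,"gripper":0.4},{"slide":[25,0,-31],"roll":0,"gripper":0.4},{"slide":[25,0,-31],"roll":0,"gripper":0.4},{"slide":[25,0,-31],"roll":0,"gripper":0.4},{"slide":[25,0,-31],"roll":0,"gripper":0.4}])

```text
clock: 10.42
position: [0.4347, 0.01, 0.0367]
ee_rot: [3.14, -0.082, -0.001]
force: [0.2, 0.1, -5.3]
width: 0.565
```

```bash
python3 - <<'E'
from h import *
go()
d=snap('scene','s6'); cv2.imwrite('pics/s6c.png',cv2.resize(d['frame'][170:280,220:360],None,fx=5,fy=5,interpolation=cv2.INTER_CUBIC))
E
```

```text
t 10.42 p [434.7  10.   36.7] yaw -3.0 w 0.565 F [ 0.25  0.07 -5.34] M [0.026 0.049 0.031] j7 -1.85
```

View pics/s6c.png

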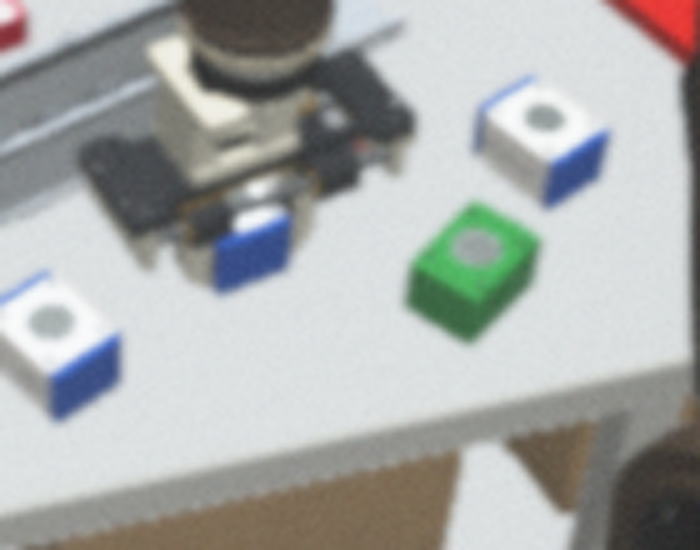

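jog_arm(increments=[{"slide":[-5,0,10],"roll":0,"gripper":0.4},{"slide":[-15,0,20],"roll":0,"gripper":0.4},{"slide":[-25,0,31],"roll":0,"gripper":0.4},{"slide":[-25,0,31],"roll":0,"gripper":0.4},{"slide":[-25,0,31],"roll":0,"gripper":0.72},{"slide":[-25,0,31],"roll":0,"gripper":0.72},{"slide":[-29,0,31],"roll":0,"gripper":0.72},{"slide":[-29,0,31],"roll":0,"gripper":0.4},{"slide":[-29,0,31],"roll":0,"gripper":0.4},{"slide":[-29,0,31],"roll":0,"gripper":0.4}])

```text
clock: 11.3
position: [0.4065, 0.0115, 0.0063]
ee_rot: [-3.14, 0.082, -0.001]
force: [-0.7, -0.4, 4.9]
width: 0.564
```

jog_arm(increments=[{"slide":[0,0,0],"roll":0,"gripper":0.4},{"slide":[0,0,0],"roll":0,"gripper":0.4},{"slide":[5,0,-11],"roll":0,"gripper":0.4},{"slide":[12,0,-21],"roll":0,"gripper":0.4},{"slide":[20,0,-30],"roll":0,"gripper":0.4},{"slide":[25,0,-34],"roll":0,"gripper":0.4},{"slide":[25,0,-34],"roll":0,"gripper":0.4},{"slide":[25,0,-34],"roll":0,"gripper":0.4},{"slide":[25,0,-34],"roll":0,"gripper":0.4},{"slide":[25,0,-34],"roll":0,"gripper":0.4}], newtons=3)

```text
clock: 12.13
position: [0.4307, 0.0102, 0.0395]
ee_rot: [3.14, -0.082, -0.001]
force: [0.4, -0.5, -1.0]
width: 0.561
```

```bash
python3 - <<'E'
from h import *
go()
d=snap('scene','s7'); cv2.imwrite('pics/s7c.png',cv2.resize(d['frame'][170:280,220:360],None,fx=5,fy=5,interpolation=cv2.INTER_CUBIC))
E
```

```text
t 12.13 p [430.7  10.2  39.5] yaw -3.0 w 0.561 F [ 0.41 -0.55 -0.98] M [ 0.033 -0.15   0.003] j7 -1.85
```

View pics/s7c.png

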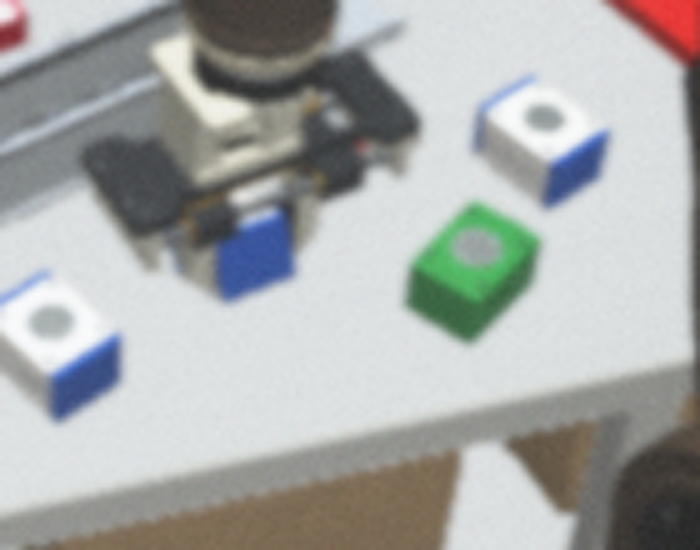

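jog_arm(increments=[{"slide":[0,0,0],"roll":0,"gripper":0.4},{"slide":[0,0,0],"roll":0,"gripper":0.4},{"slide":[-5,0,5],"roll":0,"gripper":0.4},{"slide":[-13,0,14],"roll":0,"gripper":0.4},{"slide":[-20,0,24],"roll":0,"gripper":0.4},{"slide":[-25,0,34],"roll":0,"gripper":0.4},{"slide":[-25,0,34],"roll":0,"gripper":0.4},{"slide":[-25,0,34],"roll":0,"gripper":0.72},{"slide":[-25,0,34],"roll":0,"gripper":0.72},{"slide":[-25,0,32],"roll":0,"gripper":0.72}])

```text
clock: 13.02
position: [0.4065, 0.0115, 0.0082]
ee_rot: [-3.141, 0.082, -0.0]
force: [-0.1, 1.3, -0.2]
width: 0.705
```

```bash
python3 - <<'E'
from h import *
d=snap('scene','s8'); cv2.imwrite('pics/s8c.png',cv2.resize(d['frame'][170:280,220:360],None,fx=5,fy=5,interpolation=cv2.INTER_CUBIC))
go([434.2,10,18,-3])
for b in blobs(d,box=(.38,.5,-.05,.08)): print(*b)
d=arm.get_image('top')
for b in blobs(d,box=(.38,.5,-.05,.08)): print(*b)
E
```

```text
t 13.07 p [406.7  11.5   8.6] yaw -3.0 w 0.717 F [-0.4   0.14  0.39] M [ 0.019 -0.024  0.058] j7 -1.88
 slide [27.5, 0.1, -9.3] roll 0.0 rows 0.7
```

View pics/s8c.png

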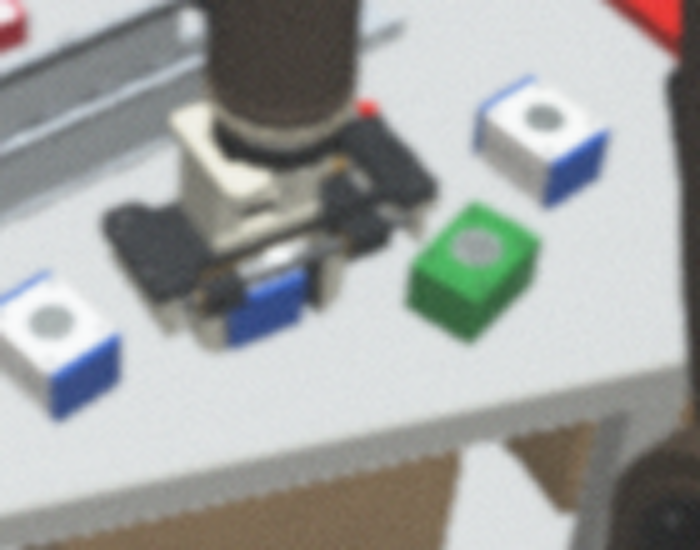

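jog_arm(increments=[{"slide":[27.5,0,-9],"roll":0,"gripper":0.72},{"slide":[27.5,0,-9],"roll":0,"gripper":0.72},{"slide":[27.5,0,-9],"roll":0,"gripper":0.4},{"slide":[27.5,0,-9],"roll":0,"gripper":0.4},{"slide":[27.5,0,-9],"roll":0,"gripper":0.4},{"slide":[27.5,0,-9],"roll":0,"gripper":0.4},{"slide":[27.5,0,-21],"roll":0,"gripper":0.4},{"slide":[27.5,0,-21],"roll":0,"gripper":0.4},{"slide":[27.5,0,-21],"roll":0,"gripper":0.4},{"slide":[27.5,0,-21],"roll":0,"gripper":0.4}], newtons=40)

```text
clock: 13.95
position: [0.4331, 0.01, 0.0285]
ee_rot: [3.14, -0.082, -0.001]
force: [-0.7, -0.2, -4.9]
width: 0.561
```

```bash
python3 - <<'E'
from h import *
A,d=ft(8); d=snap('scene','s9'); cv2.imwrite('pics/s9c.png',cv2.resize(d['frame'][170:280,220:360],None,fx=5,fy=5,interpolation=cv2.INTER_CUBIC))
E
```

```text
t 14.35 w 0.5634285775027826 F [-0.17  0.35 -5.14] M [ 0.0378  0.0784 -0.0157] sd [0.0295 0.0248 0.0254] Mtool [ 0.0337 -0.0802  0.0157] p [433.6  10.1  28.9]
J [ 2.30000e-03 -5.38868e+01 -4.49600e-01 -1.73176e+01  1.23000e-02
 -1.53200e-01 -1.40000e-03] sd [0.0073 0.14   0.004  0.0333 0.0005 0.005  0.0006]
```

View pics/s9c.png

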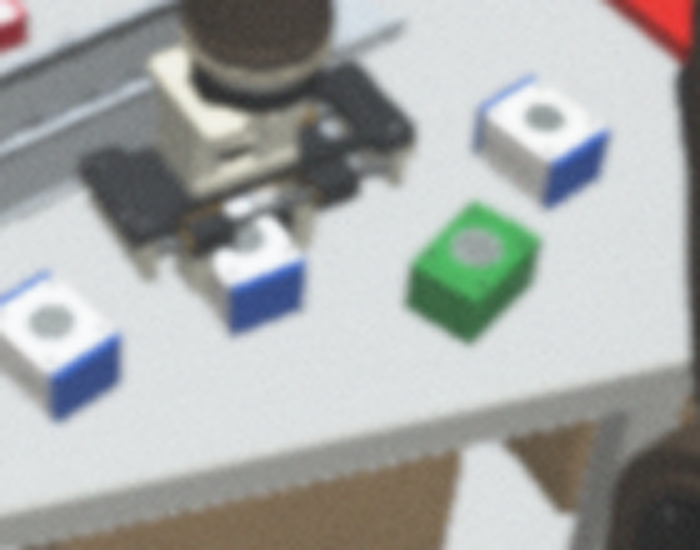

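```bash
python3 - <<'E'
from h import *
go([500,-432,110,1.4],[500,-432,23,1.4])
E
```

```text
t 14.4 p [433.6  10.   28.9] yaw -3.0 w 0.558 F [ 0.26  0.71 -4.58] M [ 0.04   0.076 -0.013] j7 -1.85
 slide [89.4, 438.0, -81.1] roll -0.077 rows 10.9
 slide [89.4, 438.0, 5.9] roll -0.077 rows 10.7
```

jog_arm(increments=[{"slide":[0,0,-40],"roll":0,"gripper":0.4},{"slide":[5,15,-75],"roll":0,"gripper":0.4},{"slide":[12,54,-81],"roll":-0.02,"gripper":0.4},{"slide":[20,94,-81],"roll":-0.03,"gripper":0.4},{"slide":[28,134,-81],"roll":-0.04,"gripper":0.4},{"slide":[36,174,-81],"roll":-0.05,"gripper":0.4},{"slide":[44,214,-81],"roll":-0.06,"gripper":0.4},{"slide":[52,254,-81],"roll":-0.07,"gripper":0.4},{"slide":[60,294,-81],"roll":-0.077,"gripper":0.4},{"slide":[68,334,-81],"roll":-0.077,"gripper":0.4}])

```text
clock: 15.23
position: [0.4837, -0.329, 0.1097]
ee_rot: [-3.141, -0.039, 0.001]
force: [1.9, -0.2, -5.0]
width: 0.562
```

```bash
python3 - <<'E'
from h import *
go([500,-432,110,1.4],[500,-432,23,1.4])
E
```

```text
t 15.23 p [ 483.7 -329.   109.7] yaw 1.4 w 0.562 F [ 1.92 -0.25 -4.95] M [ 0.04  -0.048 -0.039] j7 -1.06
 slide [13.7, 103.4, -0.3] roll 0.001 rows 2.5
 slide [13.8, 103.4, 86.7] roll 0.001 rows 3.3
```

jog_arm(increments=[{"slide":[7,40,0],"roll":0,"gripper":0.4},{"slide":[14,80,0],"roll":0,"gripper":0.4},{"slide":[14,103,0],"roll":0,"gripper":0.4},{"slide":[14,103,20],"roll":0,"gripper":0.4},{"slide":[14,103,50],"roll":0,"gripper":0.4},{"slide":[14,103,70],"roll":0,"gripper":0.4},{"slide":[14,103,80],"roll":0,"gripper":0.4},{"slide":[14,103,87],"roll":0,"gripper":0.4},{"slide":[14,103,87],"roll":0,"gripper":0.4},{"slide":[14,103,87],"roll":0,"gripper":0.4}])

```text
clock: 16.07
position: [0.5012, -0.4299, 0.0237]
ee_rot: [3.141, 0.039, 0.001]
force: [0.5, -0.2, -5.4]
width: 0.564
```

```bash
python3 - <<'E'
from h import *
go([500,-432,110,1.4],[500,-432,23,1.4])
d=snap('scene','s10'); cv2.imwrite('pics/s10c.png',cv2.resize(d['frame'][110:250,300:440],None,fx=4,fy=4,interpolation=cv2.INTER_CUBIC))
E
```

```text
t 16.07 p [ 501.2 -429.9   23.7] yaw 1.4 w 0.564 F [ 0.52 -0.17 -5.39] M [-0.01   0.011  0.026] j7 -0.93
 slide [-1.2, 2.1, -86.3] roll 0.0 rows 2.1
 slide [-1.3, 2.0, 0.7] roll 0.0 rows 0.1
```

View pics/s10c.png

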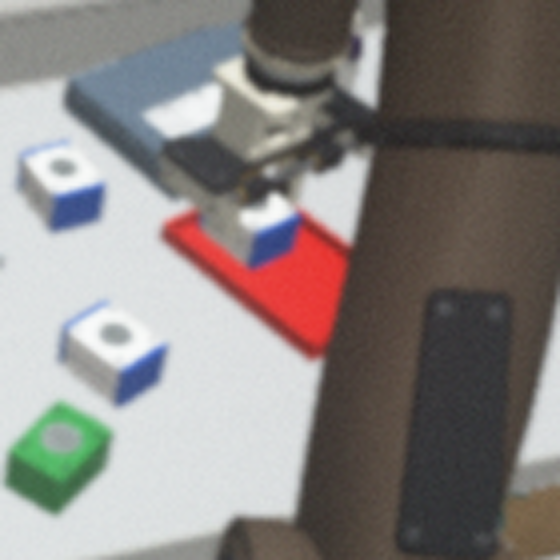

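jog_arm(increments=[{"slide":[-1,2,2],"roll":0,"gripper":0.4},{"slide":[-1,2,3],"roll":0,"gripper":0.4},{"slide":[-1,2,2],"roll":0,"gripper":0.72},{"slide":[-1,2,2],"roll":0,"gripper":0.72},{"slide":[-1,2,2],"roll":0,"gripper":0.72},{"slide":[-1,2,-20],"roll":0,"gripper":0.72},{"slide":[-1,2,-60],"roll":0,"gripper":0.72},{"slide":[-1,2,-86],"roll":0,"gripper":0.72},{"slide":[30,-20,-86],"roll":0,"gripper":0.72},{"slide":[60,-45,-86],"roll":0.1,"gripper":0.72}])

```text
clock: 16.95
position: [0.5593, -0.3875, 0.1121]
ee_rot: [3.134, -0.126, 0.006]
force: [2.2, -0.3, -0.1]
width: 0.717
```

```bash
python3 - <<'E'
from h import *
d=arm.get_image('top')
for b in blobs(d,box=(.35,.7,-.4,.2)): print(*b)
for b in blobs(d,box=(.35,.6,-.5,-.35)): print('tray',*b)
snap('scene','s11')
go()
E
```

```text
[ 0.6383 -0.3165] [ 632.6 -321.6] [74.  52.3 -9.8] 164 0.044 [105.   7. 178.]
[0.4446 0.1364] [445.4 137.1] [73.1 51.8  9.5] 227 0.043 [105.   6. 181.]
[ 0.4366 -0.2239] [ 436.9 -224.5] [72.1 51.8  8.8] 233 0.044 [105.   6. 180.]
[ 0.3716 -0.1185] [ 366.9 -116.2] [ 71.6  50.8 -71.8] 190 0.043 [ 68.  143.5 143. ]
t 17.05 p [ 566.7 -375.5  109.8] yaw -4.0 w 0.724 F [1.12 1.57 0.5 ] M [ 0.106 -0.012  0.043] j7 -1.12
```

View pics/s11.png

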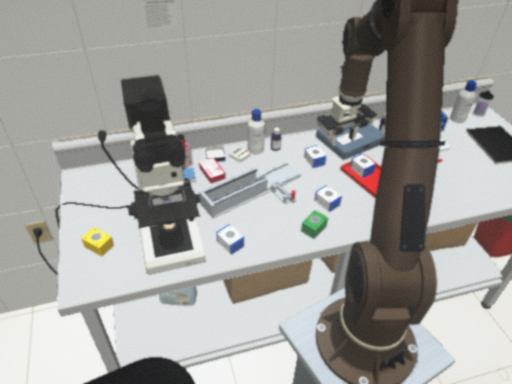

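```bash
python3 - <<'E'
from h import *
for i in range(3):
    arm.get_image('top'); g=off((633.5,-321.5),-8.5,-27); go([*g,110,-8.5],[*g,6,-8.5])
E
```

```text
t 17.1 p [ 563.5 -378.7  109.4] yaw -4.0 w 0.719 F [-0.49 -0.49  0.24] M [0.061 0.041 0.007] j7 -1.12
 slide [39.0, -64.0, -0.4] roll 0.079 rows 1.8
 slide [38.7, -63.9, 103.6] roll 0.079 rows 3.1
t 17.15 p [ 561.1 -381.4  109.1] yaw -4.1 w 0.717 F [-0.18 -1.    0.25] M [0.051 0.093 0.012] j7 -1.12
 slide [41.0, -67.0, -0.9] roll 0.077 rows 1.9
 slide [41.0, -66.9, 103.1] roll 0.077 rows 3.1
t 17.2 p [ 559.5 -383.1  108.9] yaw -4.2 w 0.722 F [-1.16  0.08 -0.07] M [ 0.028  0.02  -0.013] j7 -1.12
 slide [42.3, -68.9, -1.1] roll 0.075 rows 1.9
 slide [42.3, -69.0, 102.9] roll 0.075 rows 3.1
```

jog_arm(increments=[{"slide":[22,-36,-1],"roll":0.07,"gripper":0.72},{"slide":[42,-69,-1],"roll":0.077,"gripper":0.72},{"slide":[42,-69,-1],"roll":0.077,"gripper":0.72},{"slide":[42,-69,20],"roll":0.077,"gripper":0.72},{"slide":[42,-69,50],"roll":0.077,"gripper":0.72},{"slide":[42,-69,80],"roll":0.077,"gripper":0.72},{"slide":[42,-69,102],"roll":0.077,"gripper":0.72},{"slide":[42,-69,102],"roll":0.077,"gripper":0.72},{"slide":[42,-69,102],"roll":0.077,"gripper":0.4},{"slide":[42,-69,102],"roll":0.077,"gripper":0.4}], newtons=3)

```text
clock: 18.03
position: [0.6068, -0.3189, 0.0084]
ee_rot: [3.131, -0.24, 0.002]
force: [-0.1, 0.7, 0.2]
width: 0.622
```

```bash
python3 - <<'E'
from h import *
g=off((633.5,-321.5),-8.5,-27); go([*g,6,-8.5])
d=snap('scene','s12'); cv2.imwrite('pics/s12c.png',cv2.resize(d['frame'][110:220,260:400],None,fx=5,fy=5,interpolation=cv2.INTER_CUBIC))
E
```

```text
t 18.03 p [ 606.8 -318.9    8.4] yaw -8.8 w 0.622 F [-0.07  0.66  0.23] M [0.076 0.016 0.011] j7 -1.3
 slide [-0.2, -1.4, 2.4] roll -0.005 rows 0.1
```

View pics/s12c.png

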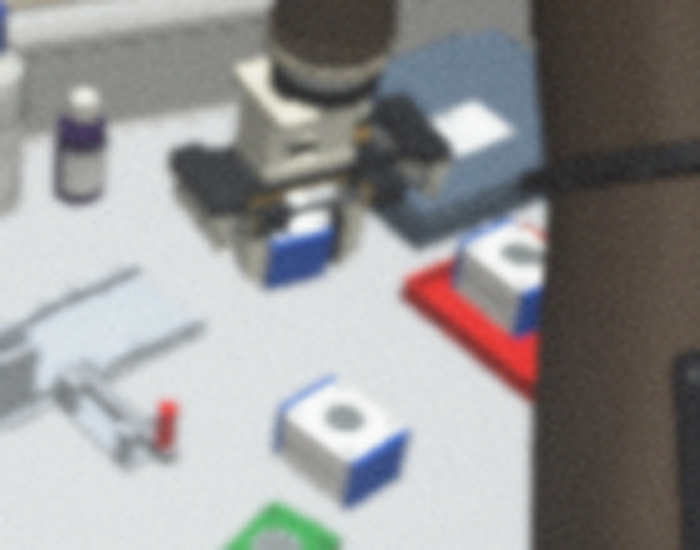

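jog_arm(increments=[{"slide":[0,0,2],"roll":0,"gripper":0.4},{"slide":[0,0,2],"roll":0,"gripper":0.4},{"slide":[5,0,-9],"roll":0,"gripper":0.4},{"slide":[12,0,-19],"roll":0,"gripper":0.4},{"slide":[20,0,-28],"roll":0,"gripper":0.4},{"slide":[25,0,-32],"roll":0,"gripper":0.4},{"slide":[25,0,-32],"roll":0,"gripper":0.4},{"slide":[25,0,-32],"roll":0,"gripper":0.4},{"slide":[25,0,-32],"roll":0,"gripper":0.4},{"slide":[25,0,-32],"roll":0,"gripper":0.4}], newtons=3)

```text
clock: 18.92
position: [0.6304, -0.3213, 0.0385]
ee_rot: [-3.132, 0.239, 0.002]
force: [-1.8, -0.9, 1.7]
width: 0.566
```

```bash
python3 - <<'E'
from h import *
go()
d=snap('scene','s13'); cv2.imwrite('pics/s13c.png',cv2.resize(d['frame'][110:220,260:400],None,fx=5,fy=5,interpolation=cv2.INTER_CUBIC))
E
```

```text
t 18.92 p [ 630.4 -321.3   38.5] yaw -8.7 w 0.566 F [-1.78 -0.91  1.69] M [ 0.041  0.474 -0.052] j7 -1.31
```

View pics/s13c.png

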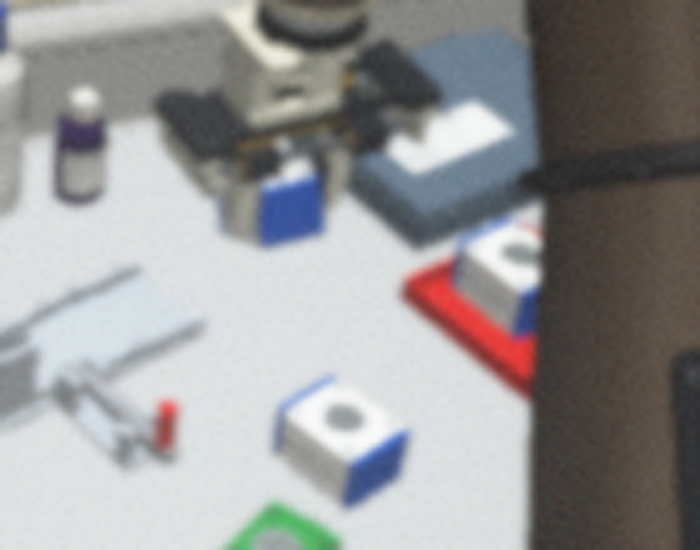

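jog_arm(increments=[{"slide":[0,0,0],"roll":0,"gripper":0.4},{"slide":[0,0,0],"roll":0,"gripper":0.4},{"slide":[-5,0,5],"roll":0,"gripper":0.4},{"slide":[-13,0,14],"roll":0,"gripper":0.4},{"slide":[-20,0,24],"roll":0,"gripper":0.4},{"slide":[-25,0,34],"roll":0,"gripper":0.4},{"slide":[-25,0,34],"roll":0,"gripper":0.4},{"slide":[-25,0,32],"roll":0,"gripper":0.72},{"slide":[-25,0,32],"roll":0,"gripper":0.72},{"slide":[-25,0,30],"roll":0,"gripper":0.72}])

```text
clock: 19.8
position: [0.6072, -0.3174, 0.0093]
ee_rot: [-3.132, 0.238, -0.001]
force: [0.0, -0.2, 0.7]
width: 0.707
```

jog_arm(increments=[{"slide":[27,0,-9],"roll":0,"gripper":0.72},{"slide":[27,0,-9],"roll":0,"gripper":0.72},{"slide":[27,0,-9],"roll":0,"gripper":0.4},{"slide":[27,0,-9],"roll":0,"gripper":0.4},{"slide":[27,0,-9],"roll":0,"gripper":0.4},{"slide":[27,0,-9],"roll":0,"gripper":0.4},{"slide":[27,0,-21],"roll":0,"gripper":0.4},{"slide":[27,0,-21],"roll":0,"gripper":0.4},{"slide":[27,0,-21],"roll":0,"gripper":0.4},{"slide":[27,0,-21],"roll":0,"gripper":0.4}], newtons=40)

```text
clock: 20.63
position: [0.633, -0.3216, 0.03]
ee_rot: [-3.132, 0.239, 0.0]
force: [0.1, 0.4, -4.8]
width: 0.563
```

```bash
python3 - <<'E'
from h import *
A,d=ft(8); d=snap('scene','s14'); cv2.imwrite('pics/s14c.png',cv2.resize(d['frame'][110:220,260:400],None,fx=5,fy=5,interpolation=cv2.INTER_CUBIC))
E
```

```text
t 21.0333 w 0.5643141963370181 F [ 0.13 -0.06 -4.53] M [ 0.0404  0.0296 -0.0043] sd [0.0359 0.0227 0.04  ] Mtool [ 0.0355 -0.0353  0.0043] p [ 633.2 -321.6   29.8]
J [ 1.95000e-02 -8.73695e+01  1.76470e+00 -2.79905e+01 -2.78000e-02
 -6.70000e-02 -0.00000e+00] sd [1.130e-02 1.951e-01 1.180e-02 9.190e-02 1.200e-03 8.000e-03 1.000e-04]
```

View pics/s14c.png

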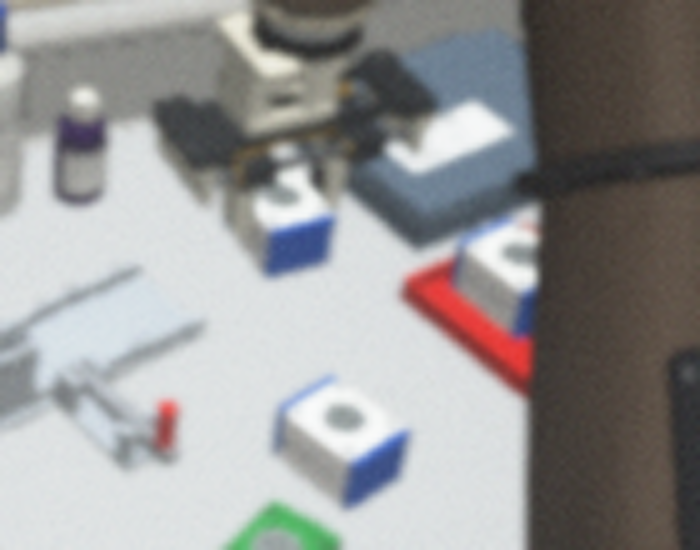

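jog_arm(increments=[{"slide":[0,0,12],"roll":0,"gripper":0.4},{"slide":[0,0,12],"roll":0,"gripper":0.4},{"slide":[0,0,12],"roll":0,"gripper":0.72},{"slide":[0,0,12],"roll":0,"gripper":0.72},{"slide":[0,0,12],"roll":0,"gripper":0.72},{"slide":[27,0,22],"roll":0,"gripper":0.72},{"slide":[27,0,24],"roll":0,"gripper":0.72},{"slide":[27,0,24],"roll":0,"gripper":0.4},{"slide":[27,0,24],"roll":0,"gripper":0.4},{"slide":[27,0,24],"roll":0,"gripper":0.4}], newtons=3)

```text
clock: 21.92
position: [0.6595, -0.3259, 0.0063]
ee_rot: [3.132, -0.239, -0.0]
force: [1.2, 0.7, -2.4]
width: 0.565
```

jog_arm(increments=[{"slide":[0,0,0],"roll":0,"gripper":0.4},{"slide":[-5,0,-11],"roll":0,"gripper":0.4},{"slide":[-12,0,-21],"roll":0,"gripper":0.4},{"slide":[-20,0,-30],"roll":0,"gripper":0.4},{"slide":[-25,0,-34],"roll":0,"gripper":0.4},{"slide":[-25,0,-34],"roll":0,"gripper":0.4},{"slide":[-25,0,-34],"roll":0,"gripper":0.4},{"slide":[-25,0,-34],"roll":0,"gripper":0.4},{"slide":[-25,0,-34],"roll":0,"gripper":0.4},{"slide":[-25,0,-34],"roll":0,"gripper":0.4}], newtons=3)

```text
clock: 22.75
position: [0.6364, -0.3225, 0.0404]
ee_rot: [3.132, -0.239, 0.003]
force: [3.2, -2.5, 1.7]
width: 0.567
```

```bash
python3 - <<'E'
from h import *
go()
d=snap('scene','s15'); cv2.imwrite('pics/s15c.png',cv2.resize(d['frame'][110:220,260:400],None,fx=5,fy=5,interpolation=cv2.INTER_CUBIC))
E
```

```text
t 22.75 p [ 636.4 -322.5   40.4] yaw -8.7 w 0.567 F [ 3.18 -2.53  1.69] M [-0.392 -0.626  0.043] j7 -1.31
```

View pics/s15c.png

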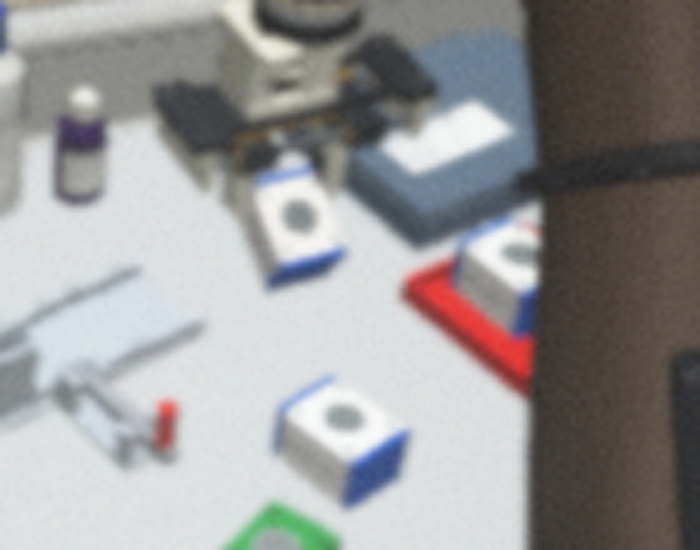

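jog_arm(increments=[{"slide":[0,0,-6],"roll":0,"gripper":0.4},{"slide":[0,0,-8],"roll":0,"gripper":0.4},{"slide":[0,0,-8],"roll":0,"gripper":0.4},{"slide":[0,0,-8],"roll":0,"gripper":0.4},{"slide":[0,0,-8],"roll":0,"gripper":0.4},{"slide":[0,0,-8],"roll":0,"gripper":0.4},{"slide":[0,0,-8],"roll":0,"gripper":0.4},{"slide":[0,0,-8],"roll":0,"gripper":0.4},{"slide":[5,0,2],"roll":0,"gripper":0.4},{"slide":[13,0,12],"roll":0,"gripper":0.4}])

```text
clock: 23.63
position: [0.6501, -0.3244, 0.0289]
ee_rot: [3.132, -0.239, 0.006]
force: [3.5, 1.0, -0.2]
width: 0.57
```

jog_arm(increments=[{"slide":[7,0,11],"roll":0,"gripper":0.4},{"slide":[12,0,22],"roll":0,"gripper":0.4},{"slide":[12,0,22],"roll":0,"gripper":0.4},{"slide":[12,0,20],"roll":0,"gripper":0.72},{"slide":[12,0,20],"roll":0,"gripper":0.72},{"slide":[12,0,20],"roll":0,"gripper":0.72},{"slide":[-15,0,12],"roll":0,"gripper":0.72},{"slide":[-15,0,10],"roll":0,"gripper":0.72},{"slide":[-15,0,10],"roll":0,"gripper":0.72},{"slide":[-15,0,10],"roll":0,"gripper":0.72}])

```text
clock: 24.47
position: [0.6339, -0.322, 0.019]
ee_rot: [3.132, -0.239, 0.003]
force: [0.5, 0.3, -0.1]
width: 0.718
```

```bash
python3 - <<'E'
from h import *
d=snap('scene','s16'); cv2.imwrite('pics/s16c.png',cv2.resize(d['frame'][110:220,260:400],None,fx=5,fy=5,interpolation=cv2.INTER_CUBIC))
go([633.2,-321.6,18,-8.7])
E
```

```text
t 24.52 p [ 634.1 -321.7   18.7] yaw -8.7 w 0.722 F [ 0.37 -0.45  0.34] M [ 0.052 -0.008  0.047] j7 -1.31
 slide [-0.9, 0.0, 0.7] roll -0.0 rows 0.0
```

View pics/s16c.png

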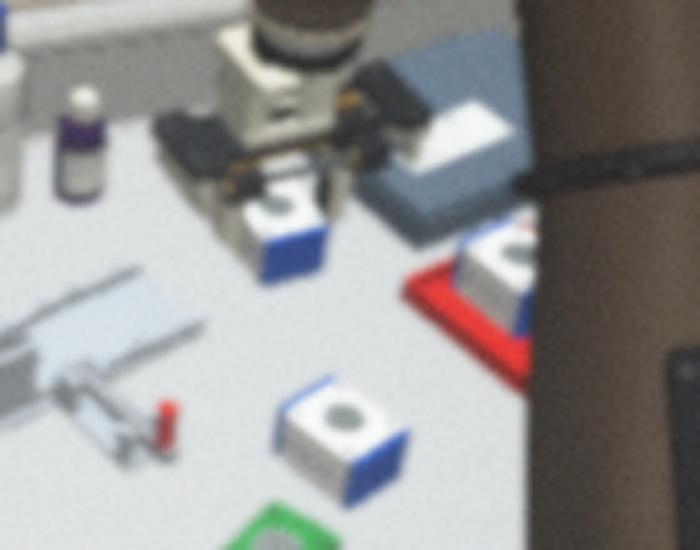

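```bash
python3 - <<'E'
from h import *
A,d=ft(6)
E
```

```text
t 24.8167 w 0.7235508668509119 F [0.16 0.32 0.12] M [ 0.0369  0.0329 -0.0056] sd [0.0178 0.019  0.0266] Mtool [ 0.0315 -0.0382  0.0056] p [ 633.5 -321.5   17.8]
J [ 1.15100e-01 -8.47990e+01  1.71950e+00 -2.60801e+01 -2.61000e-02
 -6.67000e-02 -8.00000e-04] sd [0.1194 0.1504 0.0626 0.0521 0.0073 0.006  0.0003]
```

jog_arm(increments=[{"slide":[-1,0,1],"roll":0,"gripper":0.4},{"slide":[-1,0,1],"roll":0,"gripper":0.4},{"slide":[-1,0,1],"roll":0,"gripper":0.4},{"slide":[-1,0,1],"roll":0,"gripper":0.4},{"slide":[-1,0,-12],"roll":0,"gripper":0.4},{"slide":[-1,0,-12],"roll":0,"gripper":0.4},{"slide":[-1,0,-12],"roll":0,"gripper":0.4},{"slide":[-1,0,-12],"roll":0,"gripper":0.4},{"slide":[-1,0,-12],"roll":0,"gripper":0.4},{"slide":[-1,0,-12],"roll":0,"gripper":0.4}], newtons=40)

```text
clock: 25.65
position: [0.632, -0.3213, 0.0296]
ee_rot: [-3.132, 0.239, 0.001]
force: [0.3, -0.0, -3.8]
width: 0.562
```

```bash
python3 - <<'E'
from h import *
A,d=ft(8)
for b in blobs(d,box=(.35,.7,-.4,.2)): print(*b)
E
```

```text
t 26.05 w 0.5664179282117495 F [ 0.02  0.26 -4.24] M [0.0403 0.0533 0.0111] sd [0.0245 0.0191 0.0137] Mtool [ 0.0318 -0.0588 -0.0111] p [ 632.3 -321.4   29.9]
J [-1.00000e-04 -8.71119e+01  1.74260e+00 -2.79248e+01 -3.42000e-02
 -8.80000e-02  1.00000e-04] sd [0.0006 0.0614 0.0011 0.0136 0.0001 0.0013 0.0001]
[0.4446 0.1364] [445.4 136.6] [72.2 51.8  9. ] 222 0.043 [105.   6. 181.]
[ 0.3712 -0.1184] [ 366.7 -116.4] [ 71.7  50.4 -71.1] 190 0.043 [ 68.  142.5 143. ]
```

```bash
python3 - <<'E'
from h import *
d=dict(np.load('/tmp/top0.npz'));P=cloud(d)
m=(P[...,2]>.06)&(P[...,1]>-.3)&(P[...,1]<.15)&(P[...,0]>.66)
print(P[m][:,0].min()); 
for u,v in[(305,117),(305,128),(320,131),(287,125)]: print(P[v,u].round(3))
a=rail(-70,0); go([*a,100,93.7],[*a,25,93.7])
E
```

```text
0.751686543587468
[ 0.785 -0.167  0.175]
[ 0.769 -0.176  0.084]
[ 0.76  -0.236  0.078]
[ 0.8   -0.109  0.013]
t 26.05 p [ 632.3 -321.4   29.9] yaw -8.7 w 0.566 F [ 0.82 -0.16 -4.93] M [0.039 0.06  0.023] j7 -1.31
 slide [-32.5, -140.2, -70.1] roll -1.788 rows 14.3
 slide [-32.5, -140.2, 4.9] roll -1.788 rows 14.3
```

jog_arm(increments=[{"slide":[0,0,-40],"roll":0,"gripper":0.4},{"slide":[0,-10,-70],"roll":-0.12,"gripper":0.4},{"slide":[-5,-30,-80],"roll":-0.24,"gripper":0.4},{"slide":[-10,-50,-80],"roll":-0.36,"gripper":0.4},{"slide":[-15,-70,-80],"roll":-0.48,"gripper":0.4},{"slide":[-20,-90,-80],"roll":-0.6,"gripper":0.4},{"slide":[-25,-110,-80],"roll":-0.72,"gripper":0.4},{"slide":[-30,-130,-80],"roll":-0.84,"gripper":0.4},{"slide":[-32,-140,-80],"roll":-0.96,"gripper":0.4},{"slide":[-32,-140,-80],"roll":-1.08,"gripper":0.4}])

```text
clock: 26.88
position: [0.6222, -0.1739, 0.1103]
ee_rot: [-2.801, -1.419, -0.002]
force: [0.3, 0.1, -4.0]
width: 0.563
```

jog_arm(increments=[{"slide":[0,0,0],"roll":-0.12,"gripper":0.4},{"slide":[0,0,0],"roll":-0.24,"gripper":0.4},{"slide":[0,0,0],"roll":-0.36,"gripper":0.4},{"slide":[0,0,0],"roll":-0.48,"gripper":0.4},{"slide":[0,0,0],"roll":-0.6,"gripper":0.4},{"slide":[0,0,0],"roll":-0.7,"gripper":0.4},{"slide":[0,0,0],"roll":-0.708,"gripper":0.4},{"slide":[0,0,0],"roll":-0.708,"gripper":0.4},{"slide":[0,0,0],"roll":-0.708,"gripper":0.4},{"slide":[0,0,0],"roll":-0.708,"gripper":0.4}])

```text
clock: 27.72
position: [0.6219, -0.1783, 0.1101]
ee_rot: [2.151, 2.289, -0.0]
force: [-0.3, -0.2, -4.3]
width: 0.563
```

```bash
python3 - <<'E'
from h import *
a=rail(-70,0); go([*a,100,93.7],[*a,25,93.7])
d=snap('scene','s17'); cv2.imwrite('pics/s17c.png',cv2.resize(d['frame'][120:260,190:400],None,fx=3.6,fy=3.6,interpolation=cv2.INTER_CUBIC))
E
```

```text
t 27.72 p [ 621.9 -178.3  110.1] yaw 93.6 w 0.563 F [-0.34 -0.23 -4.28] M [-0.057 -0.115 -0.012] j7 0.0
 slide [0.4, -0.4, 10.1] roll -0.002 rows 0.2
 slide [0.5, -0.4, 85.1] roll -0.002 rows 2.0
```

View pics/s17c.png

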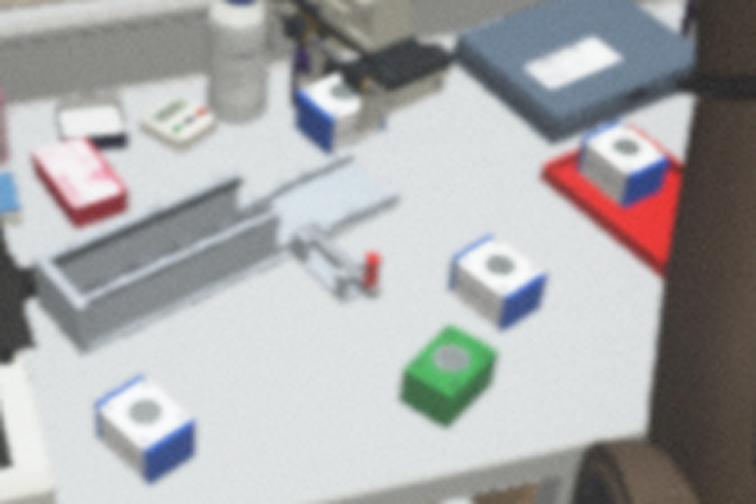

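jog_arm(increments=[{"slide":[0,0,40],"roll":0,"gripper":0.4},{"slide":[0,0,65],"roll":0,"gripper":0.4},{"slide":[0,0,75],"roll":0,"gripper":0.4},{"slide":[0,0,80],"roll":0,"gripper":0.4},{"slide":[0,0,80],"roll":0,"gripper":0.4},{"slide":[0,0,80],"roll":0,"gripper":0.4},{"slide":[0,0,80],"roll":0,"gripper":0.4},{"slide":[0,0,80],"roll":0,"gripper":0.4},{"slide":[0,0,80],"roll":0,"gripper":0.4},{"slide":[0,0,80],"roll":0,"gripper":0.4}])

```text
clock: 28.6
position: [0.6223, -0.1784, 0.0308]
ee_rot: [2.148, 2.291, 0.001]
force: [-0.5, 0.1, -5.4]
width: 0.565
```

```bash
python3 - <<'E'
from h import *
a=rail(-70,0); go([*a,25,93.7])
d=snap('scene','s18'); cv2.imwrite('pics/s18c.png',cv2.resize(d['frame'][120:230,220:360],None,fx=5,fy=5,interpolation=cv2.INTER_CUBIC))
d=snap('top','t18'); cv2.imwrite('pics/t18c.png',cv2.resize(d['frame'][130:210,220:340],None,fx=6,fy=6,interpolation=cv2.INTER_CUBIC))
E
```

```text
t 28.6 p [ 622.3 -178.4   30.8] yaw 93.7 w 0.565 F [-0.5   0.07 -5.35] M [-0.06  -0.142 -0.007] j7 -0.04
 slide [0.5, -0.8, 5.8] roll 0.0 rows 0.1
```

View pics/s18c.png

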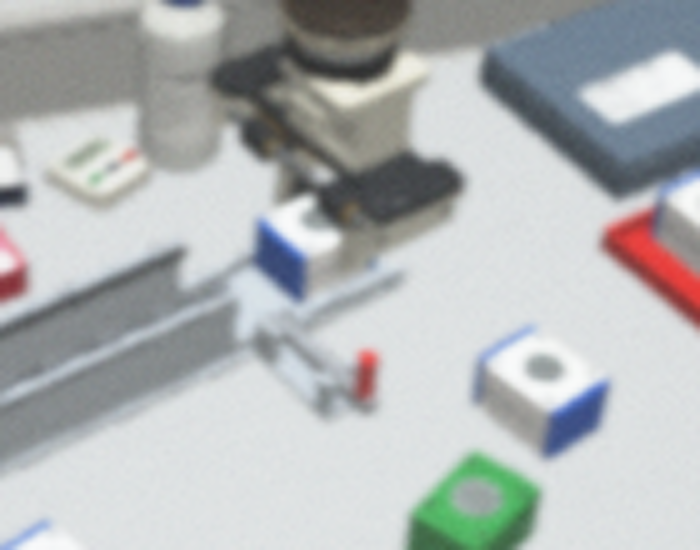

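View pics/t18c.png

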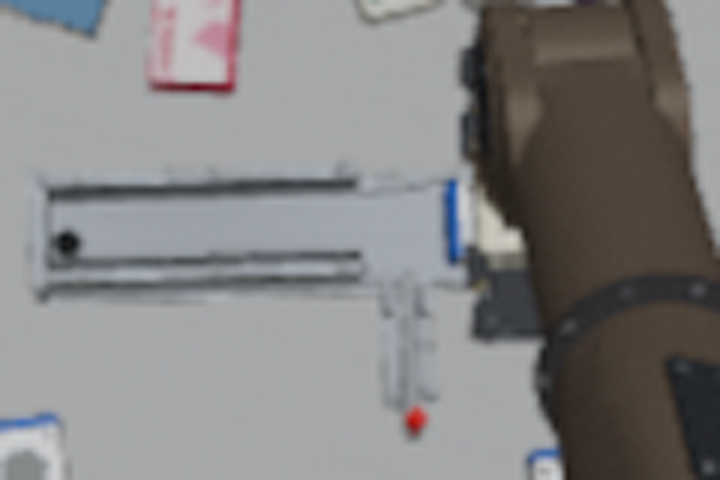

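jog_arm(increments=[{"slide":[0,-0.5,4],"roll":0,"gripper":0.4},{"slide":[0,-0.5,7],"roll":0,"gripper":0.4},{"slide":[0,-0.5,7.5],"roll":0,"gripper":0.4},{"slide":[0,-0.5,7.5],"roll":0,"gripper":0.4},{"slide":[0,-0.5,7],"roll":0,"gripper":0.65},{"slide":[0,-0.5,7],"roll":0,"gripper":0.65},{"slide":[0,-0.5,7],"roll":0,"gripper":0.65},{"slide":[0,-0.5,-20],"roll":0,"gripper":0.65},{"slide":[0,-0.5,-40],"roll":0,"gripper":0.3},{"slide":[0,-0.5,-40],"roll":0,"gripper":0.0}])

```text
clock: 29.53
position: [0.6242, -0.1783, 0.0741]
ee_rot: [2.145, 2.289, 0.006]
force: [1.4, 0.7, 0.6]
width: 0.554
```

```bash
python3 - <<'E'
from h import *
a=rail(-135,0); b=rail(-135,0);e=rail(0,0); go([*a,72,93.7],[*a,22,93.7],[*e,22,93.7])
d=snap('scene','s19'); cv2.imwrite('pics/s19c.png',cv2.resize(d['frame'][120:230,220:360],None,fx=5,fy=5,interpolation=cv2.INTER_CUBIC))
E
```

```text
t 29.53 p [ 624.2 -178.3   74.1] yaw 93.7 w 0.554 F [1.35 0.69 0.63] M [-0.021 -0.167 -0.008] j7 -0.01
 slide [-64.3, -2.8, 2.2] roll 0.0 rows 1.5
 slide [-64.2, -3.1, 52.2] roll 0.0 rows 2.0
 slide [70.7, -2.9, 52.0] roll 0.0 rows 2.1
```

View pics/s19c.png

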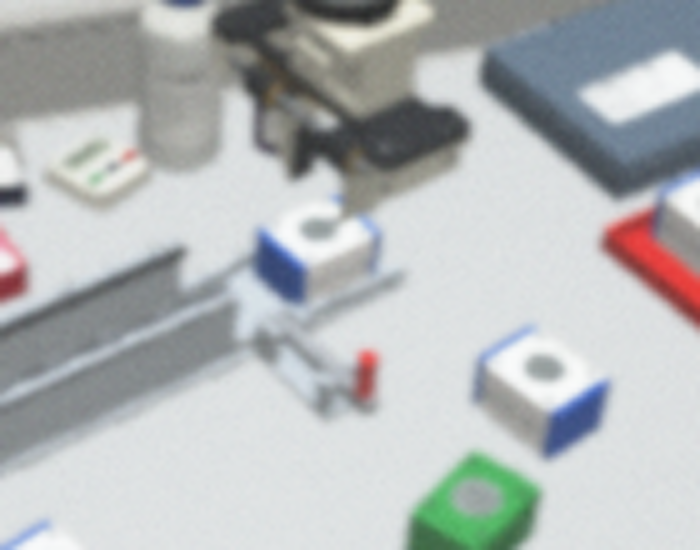

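jog_arm(increments=[{"slide":[-20,-1,0],"roll":0,"gripper":0.0},{"slide":[-40,-2,0],"roll":0,"gripper":0.0},{"slide":[-72,-3,0],"roll":0,"gripper":0.0},{"slide":[-72,-3,0],"roll":0,"gripper":0.0},{"slide":[-72,-3,0],"roll":0,"gripper":0.0},{"slide":[-72,-3,10],"roll":0,"gripper":0.0},{"slide":[-72,-3,35],"roll":0,"gripper":0.0},{"slide":[-72,-3,55],"roll":0,"gripper":0.0},{"slide":[-72,-3,55],"roll":0,"gripper":0.0},{"slide":[-72,-3,55],"roll":0,"gripper":0.0}])

```text
clock: 30.42
position: [0.6221, -0.2486, 0.0135]
ee_rot: [-2.144, -2.292, 0.001]
force: [0.2, -0.2, 1.1]
width: 0.008
```

```bash
python3 - <<'E'
from h import *
e=rail(5,0); go([*rail(-142,0),18,93.7],[*e,18,93.7])
d=snap('scene','s20'); cv2.imwrite('pics/s20c.png',cv2.resize(d['frame'][120:230,220:360],None,fx=5,fy=5,interpolation=cv2.INTER_CUBIC))
E
```

```text
t 30.42 p [ 622.1 -248.6   13.5] yaw 93.8 w 0.008 F [ 0.21 -0.24  1.15] M [-0.03  -0.172  0.061] j7 0.07
 slide [-1.4, 3.9, -4.6] roll 0.002 rows 0.1
 slide [145.6, 4.3, -4.3] roll 0.002 rows 3.5
```

View pics/s20c.png

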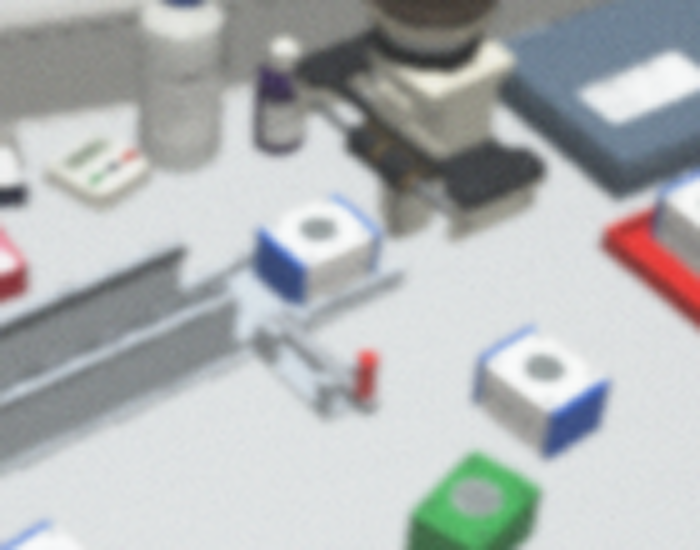

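jog_arm(increments=[{"slide":[0,4,-4],"roll":0,"gripper":0.0},{"slide":[18,4,-4],"roll":0,"gripper":0.0},{"slide":[30,4,-4],"roll":0,"gripper":0.0},{"slide":[42,4,-4],"roll":0,"gripper":0.0},{"slide":[54,4,-4],"roll":0,"gripper":0.0},{"slide":[66,4,-4],"roll":0,"gripper":0.0},{"slide":[78,4,-4],"roll":0,"gripper":0.0},{"slide":[90,4,-4],"roll":0,"gripper":0.0},{"slide":[100,4,-4],"roll":0,"gripper":0.0},{"slide":[110,4,-4],"roll":0,"gripper":0.0}])

```text
clock: 31.3
position: [0.6209, -0.1401, 0.0199]
ee_rot: [2.147, 2.29, 0.001]
force: [2.9, -6.3, 2.9]
width: 0.003
```

```bash
python3 - <<'E'
from h import *
e=rail(5,0); go([*e,18,93.7])
d=snap('scene','s21'); cv2.imwrite('pics/s21c.png',cv2.resize(d['frame'][120:230,220:360],None,fx=5,fy=5,interpolation=cv2.INTER_CUBIC))
E
```

```text
t 31.3 p [ 620.9 -140.1   19.9] yaw 93.7 w 0.003 F [ 2.87 -6.27  2.85] M [-1.082 -0.589 -0.07 ] j7 -0.1
 slide [37.3, -1.7, 1.8] roll 0.0 rows 0.9
```

View pics/s21c.png

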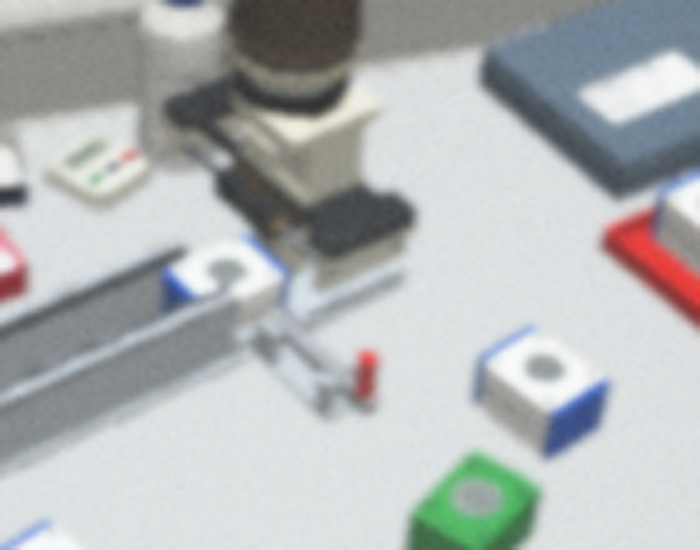

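jog_arm(increments=[{"slide":[8,-1,1],"roll":0,"gripper":0.0},{"slide":[16,-1,1],"roll":0,"gripper":0.0},{"slide":[24,-1,1],"roll":0,"gripper":0.0},{"slide":[32,-1,1],"roll":0,"gripper":0.0},{"slide":[39,-1,1],"roll":0,"gripper":0.0},{"slide":[42,-1,1],"roll":0,"gripper":0.0},{"slide":[42,-1,1],"roll":0,"gripper":0.0},{"slide":[42,-1,1],"roll":0,"gripper":0.0},{"slide":[30,-1,1],"roll":0,"gripper":0.0},{"slide":[20,-1,-10],"roll":0,"gripper":0.0}])

```text
clock: 32.18
position: [0.6156, -0.1208, 0.0271]
ee_rot: [-2.144, -2.291, 0.004]
force: [-1.0, -1.8, 0.5]
width: 0.006
```

```bash
python3 - <<'E'
from h import *
g=off((437,-224.3),8,27); go([*g,110,8],[*g,6,8])
d=snap('scene','s22'); cv2.imwrite('pics/s22c.png',cv2.resize(d['frame'][120:230,220:360],None,fx=5,fy=5,interpolation=cv2.INTER_CUBIC))
E
```

```text
t 32.18 p [ 615.6 -120.8   27.1] yaw 93.8 w 0.006 F [-1.01 -1.8   0.46] M [-0.022 -0.081  0.022] j7 -0.13
 slide [-89.3, -158.6, -82.2] roll 1.497 rows 12.0
 slide [-89.4, -158.1, 21.8] roll 1.497 rows 12.0
```

View pics/s22c.png

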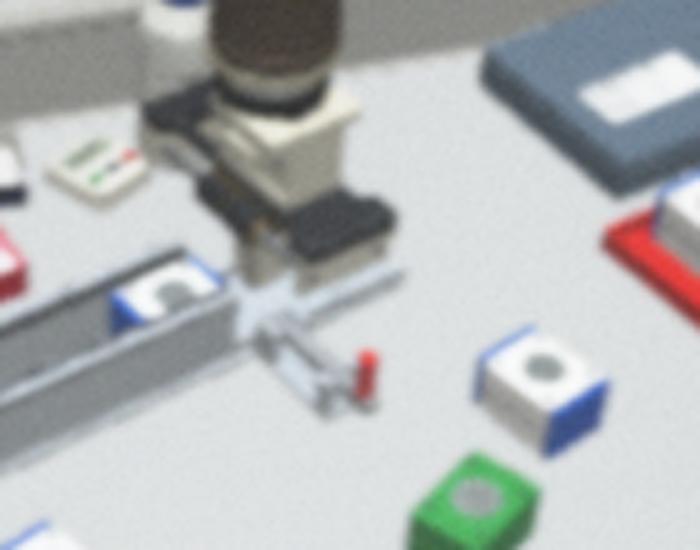

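jog_arm(increments=[{"slide":[0,0,-40],"roll":0.1,"gripper":0.1},{"slide":[-10,-10,-80],"roll":0.22,"gripper":0.3},{"slide":[-20,-30,-82],"roll":0.34,"gripper":0.5},{"slide":[-35,-55,-82],"roll":0.46,"gripper":0.72},{"slide":[-50,-80,-82],"roll":0.58,"gripper":0.72},{"slide":[-65,-110,-82],"roll":0.7,"gripper":0.72},{"slide":[-80,-135,-82],"roll":0.82,"gripper":0.72},{"slide":[-89,-158,-82],"roll":0.94,"gripper":0.72},{"slide":[-89,-158,-82],"roll":1.06,"gripper":0.72},{"slide":[-89,-158,-82],"roll":1.18,"gripper":0.72}])

```text
clock: 33.07
position: [0.4639, -0.2217, 0.1117]
ee_rot: [3.063, 0.694, -0.0]
force: [-0.5, 0.6, 0.3]
width: 0.683
```

jog_arm(increments=[{"slide":[0,0,0],"roll":0.12,"gripper":0.72},{"slide":[0,0,0],"roll":0.24,"gripper":0.72},{"slide":[0,0,0],"roll":0.317,"gripper":0.72},{"slide":[0,0,0],"roll":0.317,"gripper":0.72},{"slide":[0,0,0],"roll":0.317,"gripper":0.72},{"slide":[0,0,10],"roll":0.317,"gripper":0.72},{"slide":[0,0,20],"roll":0.317,"gripper":0.72},{"slide":[0,0,30],"roll":0.317,"gripper":0.72},{"slide":[0,0,40],"roll":0.317,"gripper":0.72},{"slide":[0,0,40],"roll":0.317,"gripper":0.72}])

```text
clock: 33.9
position: [0.4641, -0.2189, 0.0684]
ee_rot: [-3.132, -0.218, 0.006]
force: [0.7, 0.0, -0.2]
width: 0.721
```

```bash
python3 - <<'E'
from h import *
g=off((437,-224.3),8,27); go([*g,70,8],[*g,6,8])
d=snap('scene','s23'); cv2.imwrite('pics/s23c.png',cv2.resize(d['frame'][140:250,260:400],None,fx=5,fy=5,interpolation=cv2.INTER_CUBIC))
d=arm.get_image('top')
for b in blobs(d,box=(.35,.7,-.4,.2)): print(*b)
E
```

```text
t 33.9 p [ 464.1 -218.9   68.4] yaw 8.0 w 0.721 F [ 0.67  0.01 -0.19] M [ 0.041  0.036 -0.034] j7 -1.15
 slide [-0.7, 1.5, -1.6] roll -0.0 rows 0.1
 slide [-0.4, 1.7, 62.4] roll -0.0 rows 1.5
[ 0.6175 -0.0497] [616.  -51.1] [ 71.4  48.7 -88.4] 175 0.049 [105.   8. 174.]
[0.4451 0.1371] [445.5 137. ] [73.1 51.7  9.6] 229 0.044 [105.   6. 180.]
[ 0.3717 -0.1181] [ 366.7 -115.8] [ 71.6  50.2 -71.6] 191 0.044 [ 68. 140. 142.]
```

View pics/s23c.png

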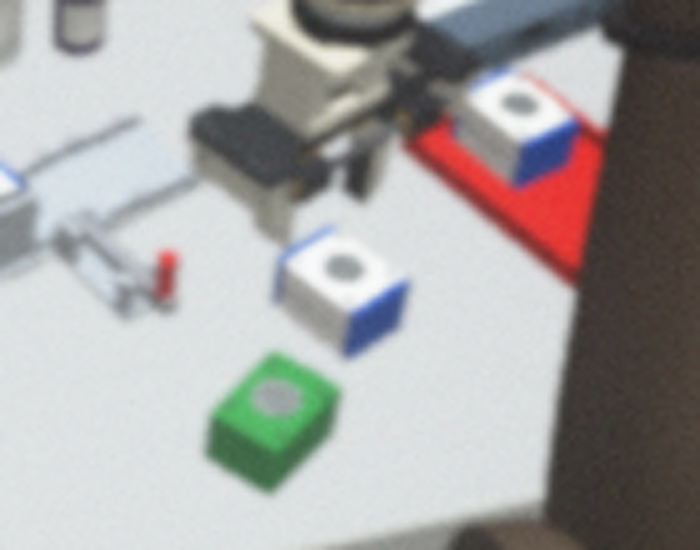

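jog_arm(increments=[{"slide":[0,1,20],"roll":0,"gripper":0.72},{"slide":[0,1,45],"roll":0,"gripper":0.72},{"slide":[0,1,60],"roll":0,"gripper":0.72},{"slide":[0,1,62],"roll":0,"gripper":0.72},{"slide":[0,1,62],"roll":0,"gripper":0.72},{"slide":[0,1,62],"roll":0,"gripper":0.4},{"slide":[0,1,62],"roll":0,"gripper":0.4},{"slide":[0,1,62],"roll":0,"gripper":0.4},{"slide":[0,1,62],"roll":0,"gripper":0.4},{"slide":[0,1,62],"roll":0,"gripper":0.4}], newtons=3)

```text
clock: 34.83
position: [0.4668, -0.2207, 0.0099]
ee_rot: [3.133, 0.218, 0.003]
force: [0.9, 0.4, 3.8]
width: 0.567
```

jog_arm(increments=[{"slide":[-4,0,-11],"roll":0,"gripper":0.4},{"slide":[-10,0,-21],"roll":0,"gripper":0.4},{"slide":[-17,0,-31],"roll":0,"gripper":0.4},{"slide":[-23,0,-38],"roll":0,"gripper":0.4},{"slide":[-23,0,-38],"roll":0,"gripper":0.4},{"slide":[-23,0,-38],"roll":0,"gripper":0.4},{"slide":[-23,0,-38],"roll":0,"gripper":0.4},{"slide":[-23,0,-38],"roll":0,"gripper":0.4},{"slide":[-23,0,-38],"roll":0,"gripper":0.4},{"slide":[-23,0,-38],"roll":0,"gripper":0.4}])

```text
clock: 35.67
position: [0.444, -0.2237, 0.047]
ee_rot: [3.134, 0.218, 0.001]
force: [2.5, 0.1, 0.5]
width: 0.57
```

```bash
python3 - <<'E'
from h import *
go()
d=snap('scene','s24'); cv2.imwrite('pics/s24c.png',cv2.resize(d['frame'][140:250,260:400],None,fx=5,fy=5,interpolation=cv2.INTER_CUBIC))
E
```

```text
t 35.67 p [ 444.  -223.7   47. ] yaw 8.0 w 0.57 F [2.52 0.08 0.5 ] M [ 0.031 -0.547 -0.031] j7 -1.13
```

View pics/s24c.png

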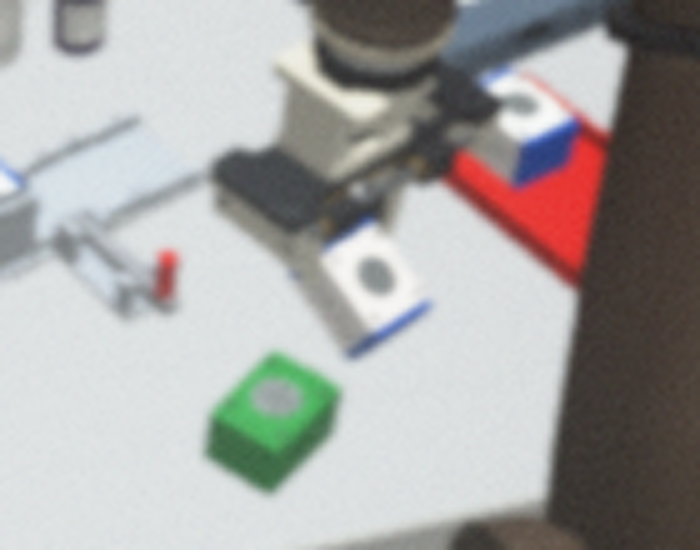

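jog_arm(increments=[{"slide":[0,0,0],"roll":0,"gripper":0.4},{"slide":[6,0,7],"roll":0,"gripper":0.4},{"slide":[13,0,17],"roll":0,"gripper":0.4},{"slide":[19,0,27],"roll":0,"gripper":0.4},{"slide":[23,0,37],"roll":0,"gripper":0.4},{"slide":[23,0,39],"roll":0,"gripper":0.4},{"slide":[23,0,38],"roll":0,"gripper":0.4},{"slide":[23,0,37],"roll":0,"gripper":0.72},{"slide":[23,0,37],"roll":0,"gripper":0.72},{"slide":[23,0,37],"roll":0,"gripper":0.72}])

```text
clock: 36.55
position: [0.4656, -0.2204, 0.0103]
ee_rot: [-3.134, -0.217, 0.0]
force: [0.1, -0.0, 1.2]
width: 0.699
```

jog_arm(increments=[{"slide":[-29,0,-8],"roll":0,"gripper":0.72},{"slide":[-29,0,-8],"roll":0,"gripper":0.72},{"slide":[-29,0,-8],"roll":0,"gripper":0.4},{"slide":[-29,0,-8],"roll":0,"gripper":0.4},{"slide":[-29,0,-8],"roll":0,"gripper":0.4},{"slide":[-29,0,-8],"roll":0,"gripper":0.4},{"slide":[-29,0,-20],"roll":0,"gripper":0.4},{"slide":[-29,0,-20],"roll":0,"gripper":0.4},{"slide":[-29,0,-20],"roll":0,"gripper":0.4},{"slide":[-29,0,-20],"roll":0,"gripper":0.4}], newtons=40)

```text
clock: 37.38
position: [0.4371, -0.2243, 0.0294]
ee_rot: [-3.134, -0.218, 0.001]
force: [-0.2, -0.6, -4.5]
width: 0.566
```

```bash
python3 - <<'E'
from h import *
A,d=ft(8); d=snap('scene','s25'); cv2.imwrite('pics/s25c.png',cv2.resize(d['frame'][140:250,260:400],None,fx=5,fy=5,interpolation=cv2.INTER_CUBIC))
E
```

```text
t 37.7833 w 0.5622657799203267 F [ 0.15  0.   -4.7 ] M [ 0.0046  0.0331 -0.0064] sd [0.0338 0.0361 0.0203] Mtool [ 0.0091 -0.0322  0.0064] p [ 437.1 -224.5   29.9]
J [-2.03000e-02 -6.07278e+01 -3.70500e-01 -1.96206e+01 -3.03000e-02
 -7.75000e-02 -1.10000e-03] sd [0.0038 0.1641 0.0066 0.0644 0.0005 0.0094 0.0005]
```

View pics/s25c.png

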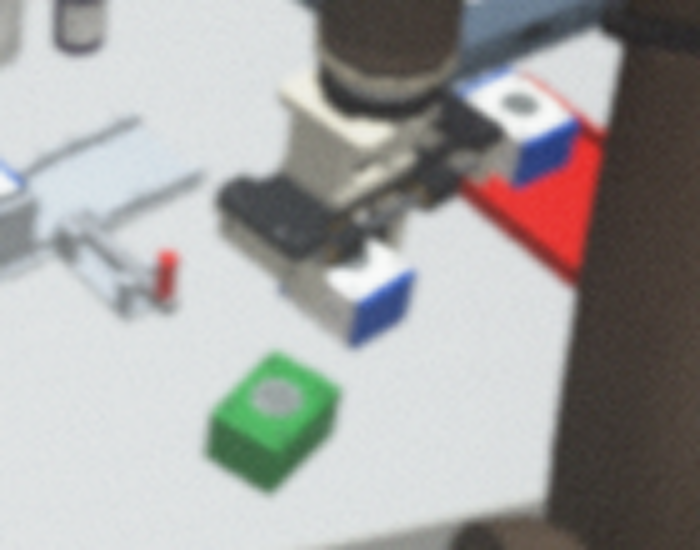

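```bash
python3 - <<'E'
from h import *
a=rail(-70,0); go([*a,110,93.7])
E
```

```text
t 37.83 p [ 437.2 -224.4   29.9] yaw 7.9 w 0.567 F [-0.09 -0.17 -3.67] M [-0.009  0.039 -0.006] j7 -1.13
 slide [189.0, -20.6, -80.1] roll -1.497 rows 12.0
```

jog_arm(increments=[{"slide":[0,0,-40],"roll":0,"gripper":0.4},{"slide":[10,0,-75],"roll":-0.1,"gripper":0.4},{"slide":[30,-3,-80],"roll":-0.22,"gripper":0.4},{"slide":[55,-6,-80],"roll":-0.34,"gripper":0.4},{"slide":[80,-9,-80],"roll":-0.46,"gripper":0.4},{"slide":[105,-12,-80],"roll":-0.58,"gripper":0.4},{"slide":[130,-15,-80],"roll":-0.7,"gripper":0.4},{"slide":[155,-18,-80],"roll":-0.82,"gripper":0.4},{"slide":[175,-20,-80],"roll":-0.94,"gripper":0.4},{"slide":[189,-20.5,-80],"roll":-1.06,"gripper":0.4}])

```text
clock: 38.67
position: [0.6233, -0.1767, 0.1097]
ee_rot: [-2.587, -1.781, -0.002]
force: [-0.1, 1.0, -4.9]
width: 0.565
```

jog_arm(increments=[{"slide":[0,0,0],"roll":-0.12,"gripper":0.4},{"slide":[0,0,0],"roll":-0.24,"gripper":0.4},{"slide":[0,0,0],"roll":-0.36,"gripper":0.4},{"slide":[0,0,0],"roll":-0.437,"gripper":0.4},{"slide":[0,0,10],"roll":-0.437,"gripper":0.4},{"slide":[0,0,30],"roll":-0.437,"gripper":0.4},{"slide":[0,0,45],"roll":-0.437,"gripper":0.4},{"slide":[0,0,50],"roll":-0.437,"gripper":0.4},{"slide":[0,0,50],"roll":-0.437,"gripper":0.4},{"slide":[0,0,50],"roll":-0.437,"gripper":0.4}])

```text
clock: 39.5
position: [0.6215, -0.1779, 0.0598]
ee_rot: [-2.149, -2.291, 0.0]
force: [1.4, -0.2, -4.5]
width: 0.565
```

```bash
python3 - <<'E'
from h import *
a=rail(-70,0); go([*a,60,93.7],[*a,24,93.7])
d=snap('scene','s26'); cv2.imwrite('pics/s26c.png',cv2.resize(d['frame'][120:230,220:360],None,fx=5,fy=5,interpolation=cv2.INTER_CUBIC))
E
```

```text
t 39.5 p [ 621.5 -177.9   59.8] yaw 93.7 w 0.565 F [ 1.36 -0.16 -4.49] M [-0.    -0.124 -0.028] j7 -0.03
 slide [0.0, 0.0, -0.2] roll -0.001 rows 0.0
 slide [0.0, 0.0, 35.8] roll -0.001 rows 0.9
```

View pics/s26c.png

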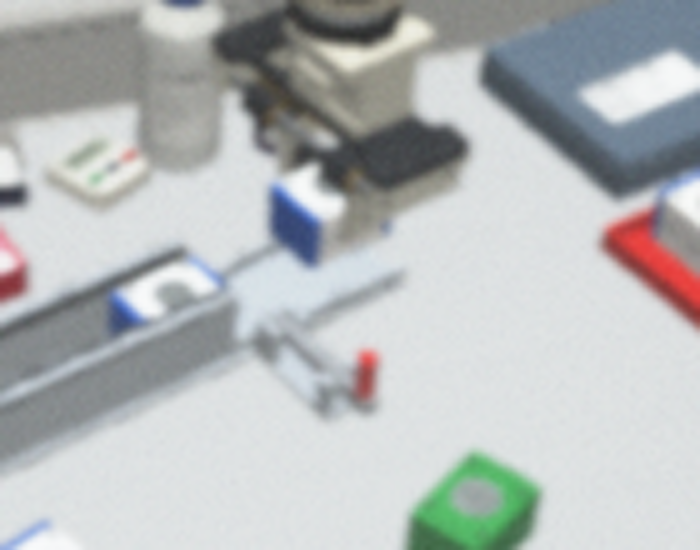

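jog_arm(increments=[{"slide":[0,0,20],"roll":0,"gripper":0.4},{"slide":[0,0,32],"roll":0,"gripper":0.4},{"slide":[0,0,36],"roll":0,"gripper":0.4},{"slide":[0,0,37],"roll":0,"gripper":0.4},{"slide":[0,0,37],"roll":0,"gripper":0.4},{"slide":[0,0,36],"roll":0,"gripper":0.65},{"slide":[0,0,36],"roll":0,"gripper":0.65},{"slide":[0,0,36],"roll":0,"gripper":0.65},{"slide":[0,0,10],"roll":0,"gripper":0.65},{"slide":[0,0,-15],"roll":0,"gripper":0.5}])

```text
clock: 40.38
position: [0.6207, -0.1778, 0.0746]
ee_rot: [-2.147, -2.291, 0.002]
force: [0.6, -0.4, -0.6]
width: 0.614
```

jog_arm(increments=[{"slide":[-20,0,0],"roll":0,"gripper":0.0},{"slide":[-40,0,0],"roll":0,"gripper":0.0},{"slide":[-72,0,0],"roll":0,"gripper":0.0},{"slide":[-72,0,0],"roll":0,"gripper":0.0},{"slide":[-72,0,0],"roll":0,"gripper":0.0},{"slide":[-72,0,10],"roll":0,"gripper":0.0},{"slide":[-72,0,35],"roll":0,"gripper":0.0},{"slide":[-72,0,56],"roll":0,"gripper":0.0},{"slide":[-72,0,56],"roll":0,"gripper":0.0},{"slide":[-72,0,56],"roll":0,"gripper":0.0}])

```text
clock: 41.22
position: [0.6254, -0.2482, 0.0178]
ee_rot: [-2.144, -2.292, 0.001]
force: [0.6, -0.7, -0.2]
width: 0.005
```

```bash
python3 - <<'E'
from h import *
e=rail(5,0); go([*rail(-142,0),18,93.7],[*e,18,93.7])
d=snap('scene','s27'); cv2.imwrite('pics/s27c.png',cv2.resize(d['frame'][120:230,220:360],None,fx=5,fy=5,interpolation=cv2.INTER_CUBIC))
E
```

```text
t 41.22 p [ 625.4 -248.2   17.8] yaw 93.8 w 0.005 F [ 0.63 -0.7  -0.21] M [ 0.027 -0.149  0.024] j7 0.07
 slide [-1.6, 0.6, -0.2] roll 0.002 rows 0.0
 slide [145.4, 1.0, 0.0] roll 0.002 rows 3.5
```

View pics/s27c.png

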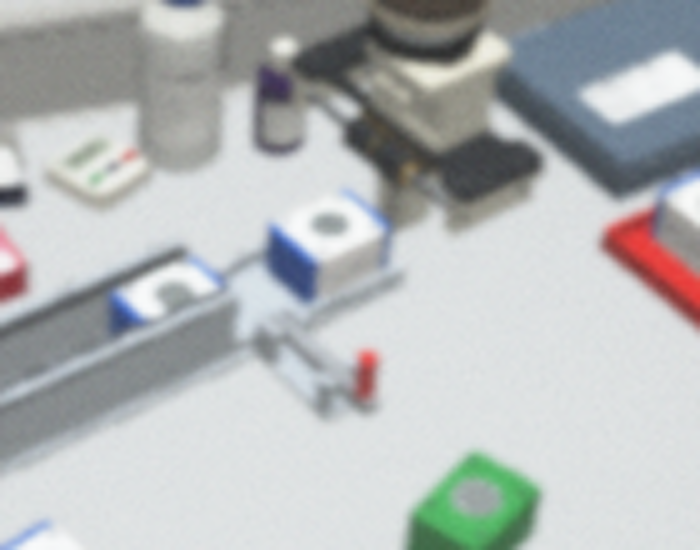

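jog_arm(increments=[{"slide":[18,1,0],"roll":0,"gripper":0.0},{"slide":[30,1,0],"roll":0,"gripper":0.0},{"slide":[42,1,0],"roll":0,"gripper":0.0},{"slide":[54,1,0],"roll":0,"gripper":0.0},{"slide":[66,1,0],"roll":0,"gripper":0.0},{"slide":[78,1,0],"roll":0,"gripper":0.0},{"slide":[90,1,0],"roll":0,"gripper":0.0},{"slide":[100,1,0],"roll":0,"gripper":0.0},{"slide":[110,1,0],"roll":0,"gripper":0.0},{"slide":[118,1,0],"roll":0,"gripper":0.0}])

```text
clock: 42.1
position: [0.6208, -0.1327, 0.0204]
ee_rot: [2.146, 2.289, 0.0]
force: [2.6, -8.5, 3.0]
width: 0.006
```

```bash
python3 - <<'E'
from h import *
e=rail(5,0); go([*e,18,93.7])
d=snap('scene','s28'); cv2.imwrite('pics/s28c.png',cv2.resize(d['frame'][120:230,220:360],None,fx=5,fy=5,interpolation=cv2.INTER_CUBIC))
E
```

```text
t 42.1 p [ 620.8 -132.7   20.4] yaw 93.7 w 0.006 F [ 2.6  -8.47  2.96] M [-1.663 -0.603 -0.093] j7 -0.12
 slide [29.9, -2.2, 2.3] roll -0.0 rows 0.7
```

View pics/s28c.png

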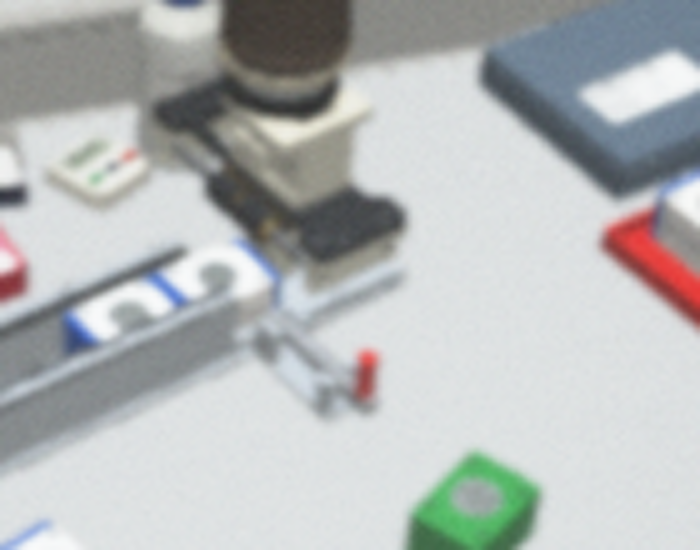

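jog_arm(increments=[{"slide":[8,-1,1],"roll":0,"gripper":0.0},{"slide":[16,-1,1],"roll":0,"gripper":0.0},{"slide":[24,-1,1],"roll":0,"gripper":0.0},{"slide":[32,-1,1],"roll":0,"gripper":0.0},{"slide":[38,-1,1],"roll":0,"gripper":0.0},{"slide":[38,-1,1],"roll":0,"gripper":0.0},{"slide":[38,-1,1],"roll":0,"gripper":0.0},{"slide":[25,-1,1],"roll":0,"gripper":0.0},{"slide":[15,-1,-20],"roll":0,"gripper":0.0},{"slide":[10,-1,-60],"roll":0,"gripper":0.0}])

```text
clock: 42.98
position: [0.6137, -0.1237, 0.0749]
ee_rot: [-2.143, -2.286, 0.01]
force: [0.8, -0.6, -0.1]
width: 0.01
```

```bash
python3 - <<'E'
from h import *
for n in('top','scene'):
  d=snap(n,n+'29')
  for b in blobs(d,box=(.35,.7,-.4,.2)): print(*b)
cv2.imwrite('pics/s29c.png',cv2.resize(d['frame'][120:270,180:360],None,fx=4,fy=4,interpolation=cv2.INTER_CUBIC))
g=off((445.3,137),9.5,-27); go([*g,110,9.5],[*g,6,9.5])
E
```

```text
[ 0.6153 -0.0115] [612.7 -10.5] [146.1  51.9 -85.5] 353 0.049 [105.   8. 178.]
[0.445  0.1365] [445.3 137. ] [72.1 52.1  9.4] 230 0.044 [105.    6.5 183. ]
[ 0.3721 -0.1168] [ 367.8 -115.7] [ 71.7  48.6 -73.8] 167 0.045 [ 68. 143. 144.]
[0.6205 0.0076] [615.7  23.3] [205.4  52.6 -87.6] 402 0.049 [100.  11. 214.]
[0.5783 0.0533] [575.2  41.6] [228.3  75.5  76. ] 305 0.046 [100.  13. 140.]
[ 0.3684 -0.1143] [ 365.7 -114.6] [ 78.1  46.8 -74.9] 226 0.044 [ 66. 102. 181.]
[0.4407 0.1416] [443.8 140.6] [75.6 52.9 10.3] 352 0.043 [105.    6.  234.5]
t 43.08 p [ 620.7 -123.7   84. ] yaw 93.6 w 0.005 F [ 0.63 -0.25 -0.3 ] M [ 0.007 -0.157 -0.017] j7 -0.1
 slide [268.4, -185.2, -27.6] roll 1.468 rows 11.7
 slide [268.5, -185.9, 76.4] roll 1.468 rows 11.7
```

View pics/s29c.png

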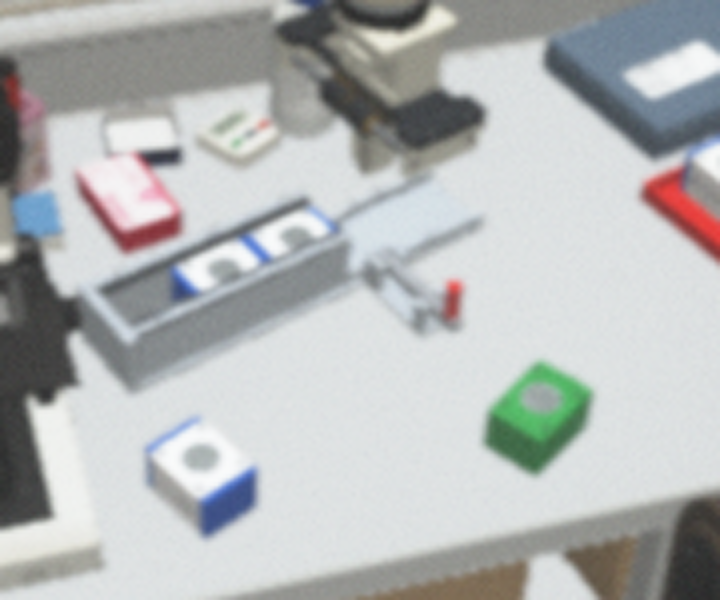

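```bash
python3 - <<'E'
from h import *
for n in('top','scene'):
    d=dict(np.load(f'/tmp/{n}29.npz'));P=cloud(d)
    for x0 in range(340,600,20):
        m=(P[...,0]*1000>x0)&(P[...,0]*1000<x0+20)&(P[...,1]>.1)&(P[...,1]<.4)&(P[...,2]>.06)&(P[...,2]<.3)
        q=P[m]
        print(n,x0,m.sum(),(q[:,1].min().round(3),q[q[:,1].argmin(),2].round(3)) if m.sum() else '')
E
```

```text
top 340 0 
top 360 0 
top 380 0 
top 400 26 (np.float64(0.24), np.float64(0.206))
top 420 112 (np.float64(0.236), np.float64(0.218))
top 440 101 (np.float64(0.229), np.float64(0.217))
top 460 79 (np.float64(0.224), np.float64(0.211))
top 480 71 (np.float64(0.218), np.float64(0.21))
top 500 89 (np.float64(0.212), np.float64(0.112))
top 520 82 (np.float64(0.208), np.float64(0.217))
top 540 37 (np.float64(0.219), np.float64(0.214))
top 560 68 (np.float64(0.102), np.float64(0.063))
top 580 231 (np.float64(0.11), np.float64(0.062))
scene 340 0 
scene 360 0 
scene 380 0 
scene 400 67 (np.float64(0.243), np.float64(0.214))
scene 420 246 (np.float64(0.238), np.float64(0.212))
scene 440 398 (np.float64(0.232), np.float64(0.213))
scene 460 773 (np.float64(0.228), np.float64(0.212))
scene 480 610 (np.float64(0.223), np.float64(0.211))
scene 500 347 (np.float64(0.216), np.float64(0.21))
scene 520 168 (np.float64(0.213), np.float64(0.213))
scene 540 111 (np.float64(0.323), np.float64(0.214))
scene 560 45 (np.float64(0.104), np.float64(0.061))
scene 580 44 (np.float64(0.108), np.float64(0.061))
```

```bash
python3 - <<'E'
from h import *
g=(445.3,137.2); go([*g,110,99.5],[*g,10,99.5])
E
```

```text
t 43.08 p [ 620.7 -123.7   84. ] yaw 93.6 w 0.005 F [ 0.63 -0.25 -0.3 ] M [ 0.007 -0.157 -0.017] j7 -0.1
 slide [271.4, -158.4, -27.4] roll -0.103 rows 7.6
 slide [271.5, -159.1, 72.6] roll -0.103 rows 7.7
```

jog_arm(increments=[{"slide":[0,0,-25],"roll":0,"gripper":0.3},{"slide":[25,-25,-30],"roll":-0.05,"gripper":0.95},{"slide":[58,-45,-30],"roll":-0.103,"gripper":0.95},{"slide":[92,-65,-30],"roll":-0.103,"gripper":0.95},{"slide":[126,-85,-30],"roll":-0.103,"gripper":0.95},{"slide":[160,-105,-30],"roll":-0.103,"gripper":0.95},{"slide":[194,-125,-30],"roll":-0.103,"gripper":0.95},{"slide":[228,-145,-30],"roll":-0.103,"gripper":0.95},{"slide":[260,-158,-30],"roll":-0.103,"gripper":0.95},{"slide":[271,-159,-30],"roll":-0.103,"gripper":0.95}])

```text
clock: 43.92
position: [0.4379, 0.1423, 0.1091]
ee_rot: [-2.018, -2.405, -0.0]
force: [-0.5, 0.2, -0.0]
width: 0.682
```

```bash
python3 - <<'E'
from h import *
d=arm.get_image('top')
for b in blobs(d,box=(.35,.55,0,.2)): print(*b)
d=snap('scene','s30');cv2.imwrite('pics/s30c.png',cv2.resize(d['frame'][120:270,180:360],None,fx=4,fy=4,interpolation=cv2.INTER_CUBIC))
g=(445.3,137.2); go([*g,110,99.5],[*g,10,99.5])
E
```

```text
t 44.02 p [440.6 140.5 109.2] yaw 99.9 w 0.768 F [ 1.08 -1.47 -0.37] M [-0.044 -0.144 -0.04 ] j7 -0.54
 slide [-4.1, 4.1, -0.9] roll 0.007 rows 0.1
 slide [-4.2, 4.1, 99.1] roll 0.007 rows 2.4
```

View pics/s30c.png

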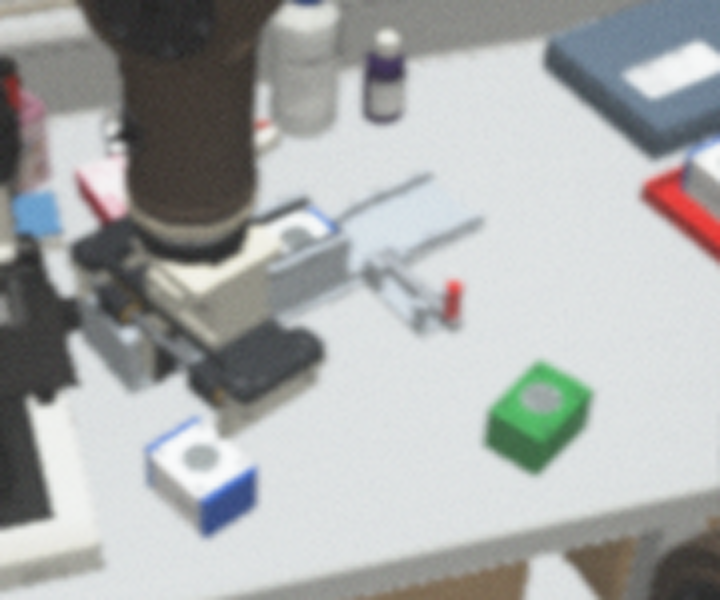

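jog_arm(increments=[{"slide":[-3,3,0],"roll":0.005,"gripper":0.95},{"slide":[-3,3,0],"roll":0.005,"gripper":0.95},{"slide":[-3,3,0],"roll":0.005,"gripper":0.95},{"slide":[-3,3,20],"roll":0.005,"gripper":0.95},{"slide":[-3,3,40],"roll":0.005,"gripper":0.95},{"slide":[-3,3,45],"roll":0.005,"gripper":0.95},{"slide":[-3,3,45],"roll":0.005,"gripper":0.95},{"slide":[-3,3,45],"roll":0.005,"gripper":0.95},{"slide":[-3,3,45],"roll":0.005,"gripper":0.95},{"slide":[-3,3,45],"roll":0.005,"gripper":0.95}], newtons=25)

```text
clock: 44.85
position: [0.4458, 0.1356, 0.0649]
ee_rot: [2.033, 2.394, 0.002]
force: [0.3, 0.3, -0.3]
width: 0.953
```

```bash
python3 - <<'E'
from h import *
d=snap('scene','s31');cv2.imwrite('pics/s31c.png',cv2.resize(d['frame'][170:280,180:320],None,fx=5,fy=5,interpolation=cv2.INTER_CUBIC))
g=(445.3,137.2); go([*g,110,99.5],[*g,10,99.5])
E
```

```text
t 44.9 p [445.7 135.6  64.8] yaw 99.3 w 0.951 F [ 0.36 -0.13 -0.64] M [ 0.062 -0.109 -0.008] j7 -0.6
 slide [1.6, -0.1, -45.2] roll -0.003 rows 1.1
 slide [1.6, -0.2, 54.8] roll -0.003 rows 1.3
```

View pics/s31c.png

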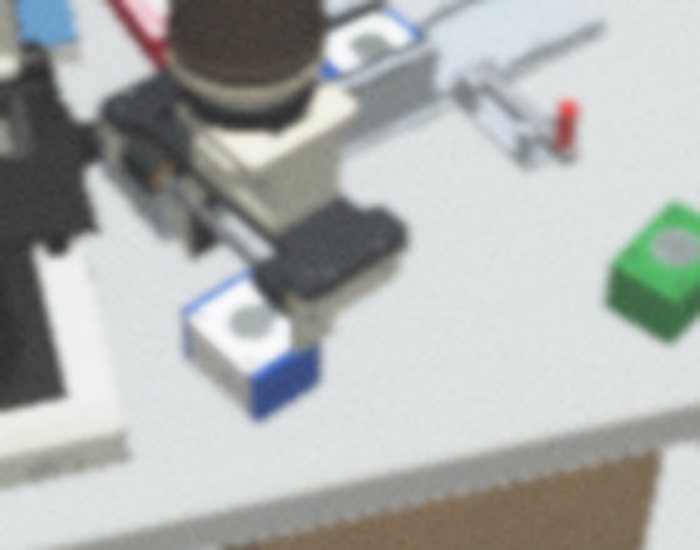

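Clear of the microscope; descend, grip, and lift slightly.

jog_arm(increments=[{"slide":[1,0,20],"roll":0,"gripper":0.95},{"slide":[1,0,45],"roll":0,"gripper":0.95},{"slide":[1,0,53],"roll":0,"gripper":0.95},{"slide":[1,0,53],"roll":0,"gripper":0.95},{"slide":[1,0,53],"roll":0,"gripper":0.7},{"slide":[1,0,53],"roll":0,"gripper":0.6},{"slide":[1,0,53],"roll":0,"gripper":0.6},{"slide":[1,0,53],"roll":0,"gripper":0.6},{"slide":[1,0,30],"roll":0,"gripper":0.6},{"slide":[1,0,30],"roll":0,"gripper":0.6}], newtons=25)

```text
clock: 45.73
position: [0.446, 0.137, 0.0364]
ee_rot: [2.032, 2.394, 0.004]
force: [0.8, 0.9, -5.0]
width: 0.781
```

```bash
python3 - <<'E'
from h import *
go([440,5,36,None],[440,5,13,None])
d=snap('scene','s32');cv2.imwrite('pics/s32c.png',cv2.resize(d['frame'][170:280,180:320],None,fx=5,fy=5,interpolation=cv2.INTER_CUBIC))
E
```

```text
t 45.73 p [446.  137.   36.4] yaw 99.3 w 0.781 F [ 0.82  0.89 -4.96] M [ 0.055 -0.202 -0.016] j7 -0.65
 slide [-129.3, -27.4, 0.3] roll 0.0 rows 3.2
 slide [-129.3, -27.5, 23.3] roll 0.0 rows 3.2
```

View pics/s32c.png

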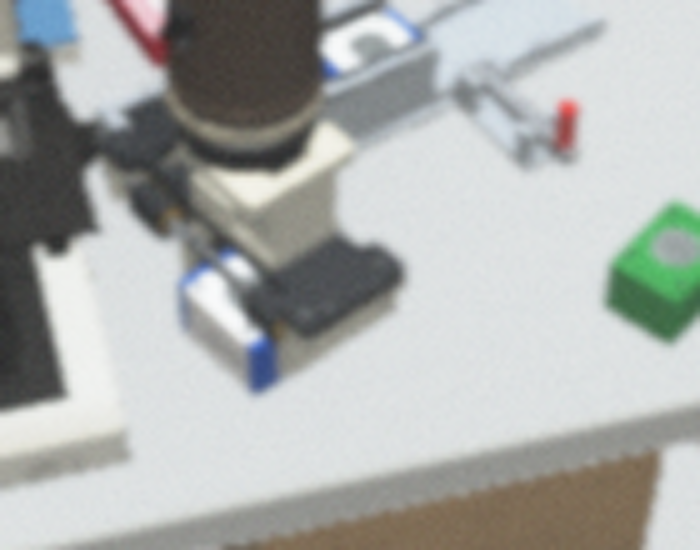

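jog_arm(increments=[{"slide":[-30,-7,0],"roll":0,"gripper":0.6},{"slide":[-60,-14,0],"roll":0,"gripper":0.6},{"slide":[-95,-20,0],"roll":0,"gripper":0.6},{"slide":[-129,-27,0],"roll":0,"gripper":0.6},{"slide":[-129,-27,10],"roll":0,"gripper":0.6},{"slide":[-129,-27,20],"roll":0,"gripper":0.6},{"slide":[-129,-27,23],"roll":0,"gripper":0.6},{"slide":[-129,-27,24],"roll":0,"gripper":0.6},{"slide":[-129,-27,24],"roll":0,"gripper":0.9},{"slide":[-129,-27,24],"roll":0,"gripper":0.9}])

```text
clock: 46.62
position: [0.4395, 0.0063, 0.0098]
ee_rot: [2.031, 2.397, 0.001]
force: [0.3, 0.6, -0.5]
width: 0.873
```

jog_arm(increments=[{"slide":[0,0,0],"roll":0,"gripper":0.9},{"slide":[0,0,-30],"roll":0,"gripper":0.9},{"slide":[0,0,-65],"roll":0.12,"gripper":0.72},{"slide":[0,0,-90],"roll":0.24,"gripper":0.72},{"slide":[0,0,-90],"roll":0.36,"gripper":0.72},{"slide":[0,0,-90],"roll":0.48,"gripper":0.72},{"slide":[0,0,-90],"roll":0.6,"gripper":0.72},{"slide":[0,0,-90],"roll":0.72,"gripper":0.72},{"slide":[0,0,-90],"roll":0.84,"gripper":0.72},{"slide":[0,0,-90],"roll":0.96,"gripper":0.72}])

```text
clock: 47.45
position: [0.4394, 0.0058, 0.0999]
ee_rot: [-2.912, -1.179, -0.001]
force: [-0.7, 0.5, -0.8]
width: 0.723
```

```bash
python3 - <<'E'
from h import *
d=snap('scene','s33');cv2.imwrite('pics/s33c.png',cv2.resize(d['frame'][170:280,210:350],None,fx=5,fy=5,interpolation=cv2.INTER_CUBIC))
for b in blobs(d,box=(.35,.55,-.05,.2)): print(*b)
d=arm.get_image('top')
for b in blobs(d,box=(.35,.55,-.05,.2)): print(*b)
go([440,5,90,9.5])
E
```

```text
[0.4306 0.0093] [436.2   6.8] [76.  52.7  9.4] 282 0.043 [100.5   6.  230. ]
t 47.55 p [439.3   5.8  99.9] yaw 44.3 w 0.723 F [ 0.56  0.02 -0.34] M [-0.001 -0.027 -0.003] j7 -1.11
 slide [-0.0, 1.0, 9.9] roll 0.607 rows 4.9
```

View pics/s33c.png

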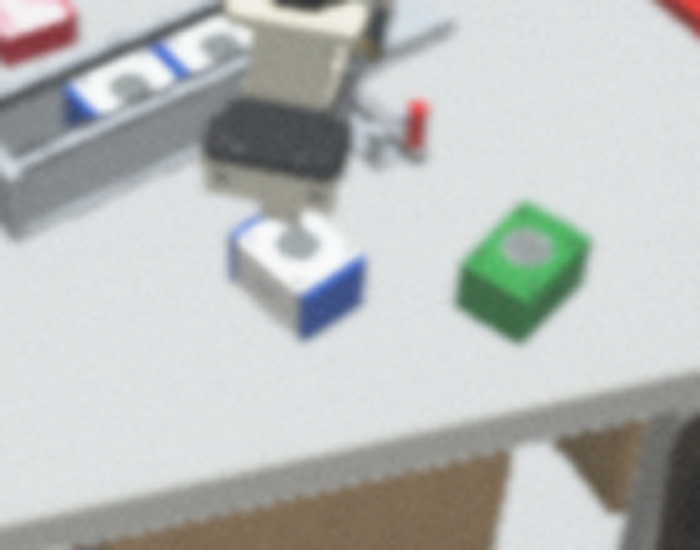

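```bash
python3 - <<'E'
from h import *
g=off((439.4,5),9.3,-27); go([*g,70,9.3],[*g,8,9.3])
E
```

```text
t 47.55 p [439.3   5.8  99.9] yaw 44.3 w 0.723 F [ 0.56  0.02 -0.34] M [-0.001 -0.027 -0.003] j7 -1.11
 slide [-22.6, -14.8, 29.9] roll 0.611 rows 4.9
 slide [-22.6, -14.8, 91.9] roll 0.611 rows 4.9
```

jog_arm(increments=[{"slide":[-22,-15,0],"roll":0.12,"gripper":0.72},{"slide":[-22,-15,0],"roll":0.24,"gripper":0.72},{"slide":[-22,-15,0],"roll":0.36,"gripper":0.72},{"slide":[-22,-15,0],"roll":0.48,"gripper":0.72},{"slide":[-22,-15,0],"roll":0.6,"gripper":0.72},{"slide":[-22,-15,10],"roll":0.611,"gripper":0.72},{"slide":[-22,-15,20],"roll":0.611,"gripper":0.72},{"slide":[-22,-15,35],"roll":0.611,"gripper":0.72},{"slide":[-22,-15,35],"roll":0.611,"gripper":0.72},{"slide":[-22,-15,35],"roll":0.611,"gripper":0.72}])

```text
clock: 48.38
position: [0.4124, 0.0006, 0.0646]
ee_rot: [-3.131, -0.261, 0.003]
force: [-0.2, -0.4, 0.2]
width: 0.722
```

```bash
python3 - <<'E'
from h import *
d=snap('scene','s34');cv2.imwrite('pics/s34c.png',cv2.resize(d['frame'][170:280,210:350],None,fx=5,fy=5,interpolation=cv2.INTER_CUBIC))
g=off((439.4,5),9.3,-27); go([*g,70,9.3],[*g,8,9.3])
E
```

```text
t 48.43 p [412.9   0.5  65.1] yaw 9.5 w 0.717 F [0.64 0.1  0.44] M [0.01  0.018 0.02 ] j7 -1.66
 slide [-0.1, -0.1, -4.9] roll 0.003 rows 0.1
 slide [-0.1, -0.1, 57.1] roll 0.003 rows 1.4
```

View pics/s34c.png

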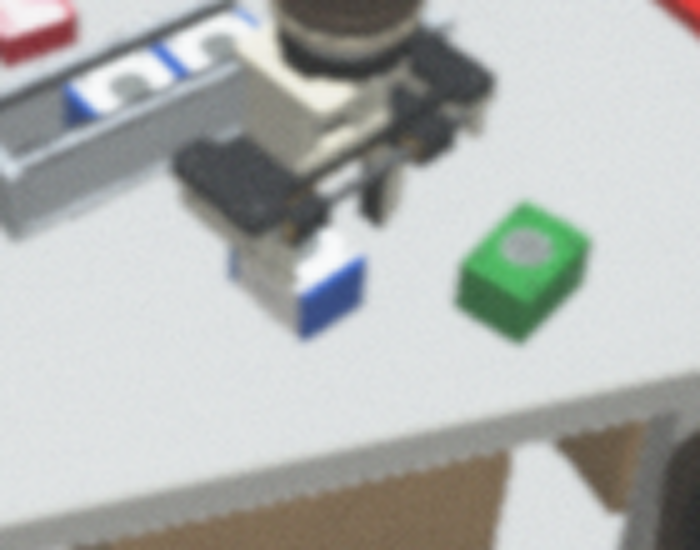

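jog_arm(increments=[{"slide":[0,0,20],"roll":0,"gripper":0.72},{"slide":[0,0,45],"roll":0,"gripper":0.72},{"slide":[0,0,57],"roll":0,"gripper":0.72},{"slide":[0,0,58],"roll":0,"gripper":0.72},{"slide":[0,0,58],"roll":0,"gripper":0.72},{"slide":[0,0,58],"roll":0,"gripper":0.4},{"slide":[0,0,58],"roll":0,"gripper":0.4},{"slide":[0,0,58],"roll":0,"gripper":0.4},{"slide":[0,0,58],"roll":0,"gripper":0.4},{"slide":[0,0,58],"roll":0,"gripper":0.4}], newtons=3)

```text
clock: 49.27
position: [0.4138, 0.0001, 0.0077]
ee_rot: [3.131, 0.255, 0.003]
force: [1.4, -1.1, 4.8]
width: 0.568
```

jog_arm(increments=[{"slide":[4,0,-11],"roll":0,"gripper":0.4},{"slide":[10,0,-21],"roll":0,"gripper":0.4},{"slide":[17,0,-31],"roll":0,"gripper":0.4},{"slide":[23,0,-38],"roll":0,"gripper":0.4},{"slide":[23,0,-38],"roll":0,"gripper":0.4},{"slide":[23,0,-38],"roll":0,"gripper":0.4},{"slide":[23,0,-38],"roll":0,"gripper":0.4},{"slide":[23,0,-38],"roll":0,"gripper":0.4},{"slide":[23,0,-38],"roll":0,"gripper":0.4},{"slide":[23,0,-38],"roll":0,"gripper":0.4}])

```text
clock: 50.1
position: [0.4348, 0.0038, 0.0445]
ee_rot: [3.131, 0.255, -0.003]
force: [-1.9, -0.1, -1.1]
width: 0.571
```

```bash
python3 - <<'E'
from h import *
d=snap('scene','s35');cv2.imwrite('pics/s35c.png',cv2.resize(d['frame'][170:280,210:350],None,fx=5,fy=5,interpolation=cv2.INTER_CUBIC))
go()
E
```

```text
t 50.15 p [434.9   3.8  44.6] yaw 9.3 w 0.562 F [-2.11 -0.01 -1.5 ] M [0.004 0.479 0.016] j7 -1.68
```

View pics/s35c.png

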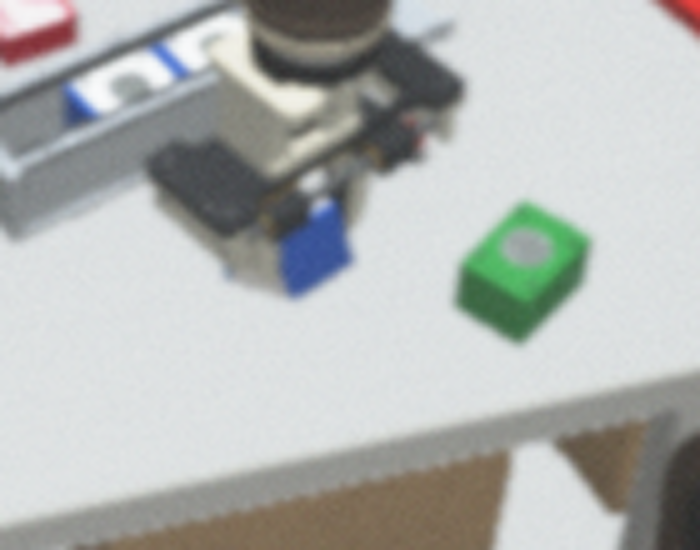

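Clearly tilted. Lower, centre, weigh.

jog_arm(increments=[{"slide":[0,0,0],"roll":0,"gripper":0.4},{"slide":[-6,0,7],"roll":0,"gripper":0.4},{"slide":[-13,0,17],"roll":0,"gripper":0.4},{"slide":[-19,0,27],"roll":0,"gripper":0.4},{"slide":[-23,0,37],"roll":0,"gripper":0.4},{"slide":[-23,0,39],"roll":0,"gripper":0.4},{"slide":[-23,0,38],"roll":0,"gripper":0.4},{"slide":[-23,0,37],"roll":0,"gripper":0.72},{"slide":[-23,0,37],"roll":0,"gripper":0.72},{"slide":[-23,0,37],"roll":0,"gripper":0.72}])

```text
clock: 50.98
position: [0.4137, 0.0003, 0.0085]
ee_rot: [-3.131, -0.255, -0.002]
force: [0.6, -0.3, -0.2]
width: 0.705
```

jog_arm(increments=[{"slide":[27,0,-10],"roll":0,"gripper":0.72},{"slide":[27,0,-10],"roll":0,"gripper":0.72},{"slide":[27,0,-10],"roll":0,"gripper":0.4},{"slide":[27,0,-10],"roll":0,"gripper":0.4},{"slide":[27,0,-10],"roll":0,"gripper":0.4},{"slide":[27,0,-10],"roll":0,"gripper":0.4},{"slide":[27,0,-22],"roll":0,"gripper":0.4},{"slide":[27,0,-22],"roll":0,"gripper":0.4},{"slide":[27,0,-22],"roll":0,"gripper":0.4},{"slide":[27,0,-22],"roll":0,"gripper":0.4}], newtons=40)

```text
clock: 51.82
position: [0.4391, 0.0044, 0.0295]
ee_rot: [3.131, 0.255, -0.001]
force: [0.2, 0.1, -4.4]
width: 0.562
```

```bash
python3 - <<'E'
from h import *
A,d=ft(8); d=snap('scene','s36'); cv2.imwrite('pics/s36c.png',cv2.resize(d['frame'][170:280,210:350],None,fx=5,fy=5,interpolation=cv2.INTER_CUBIC))
E
```

```text
t 52.2167 w 0.56395048355988 F [-0.19 -0.07 -4.58] M [ 0.02   -0.0186  0.0022] sd [0.0262 0.0225 0.0214] Mtool [ 0.0168  0.0216 -0.0022] p [439.6   4.6  29.8]
J [ 1.51000e-02 -5.43879e+01 -1.49990e+00 -1.75377e+01 -3.80000e-03
 -5.58000e-02 -2.10000e-03] sd [0.0137 0.1383 0.0079 0.0353 0.0011 0.0054 0.0009]
```

View pics/s36c.png

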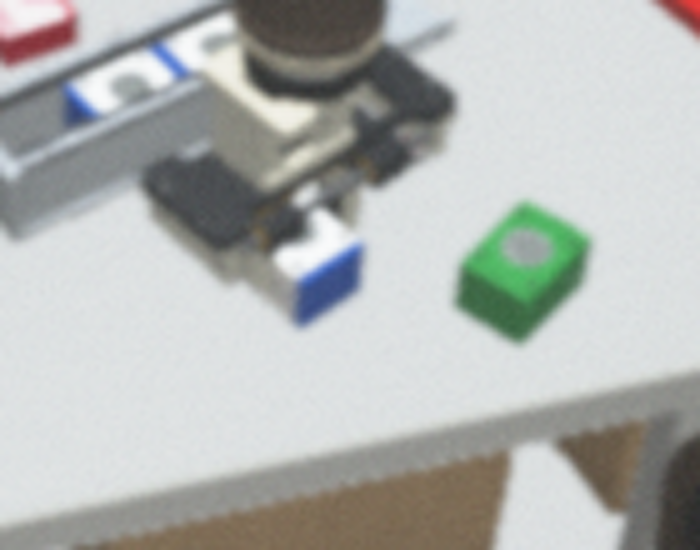

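```bash
python3 - <<'E'
from h import *
a=rail(-70,0); go([*a,110,93.7])
E
```

```text
t 52.27 p [439.6   4.6  29.9] yaw 9.3 w 0.566 F [-0.08 -0.54 -3.77] M [-0.023 -0.069  0.031] j7 -1.69
 slide [149.9, 209.5, -80.1] roll -1.473 rows 11.8
```

jog_arm(increments=[{"slide":[0,0,-40],"roll":0,"gripper":0.4},{"slide":[0,5,-80],"roll":-0.1,"gripper":0.4},{"slide":[15,25,-90],"roll":-0.22,"gripper":0.4},{"slide":[35,50,-90],"roll":-0.34,"gripper":0.4},{"slide":[55,77,-90],"roll":-0.46,"gripper":0.4},{"slide":[75,104,-90],"roll":-0.58,"gripper":0.4},{"slide":[95,132,-90],"roll":-0.7,"gripper":0.4},{"slide":[115,160,-90],"roll":-0.82,"gripper":0.4},{"slide":[135,187,-85],"roll":-0.94,"gripper":0.4},{"slide":[150,209,-80],"roll":-1.06,"gripper":0.4}])

```text
clock: 53.1
position: [0.623, -0.18, 0.1097]
ee_rot: [2.568, 1.808, 0.0]
force: [0.1, -0.6, -4.2]
width: 0.568
```

jog_arm(increments=[{"slide":[0,0,0],"roll":-0.12,"gripper":0.4},{"slide":[0,0,0],"roll":-0.24,"gripper":0.4},{"slide":[0,0,0],"roll":-0.36,"gripper":0.4},{"slide":[0,0,0],"roll":-0.413,"gripper":0.4},{"slide":[0,0,10],"roll":-0.413,"gripper":0.4},{"slide":[0,0,30],"roll":-0.413,"gripper":0.4},{"slide":[0,0,45],"roll":-0.413,"gripper":0.4},{"slide":[0,0,50],"roll":-0.413,"gripper":0.4},{"slide":[0,0,50],"roll":-0.413,"gripper":0.4},{"slide":[0,0,50],"roll":-0.413,"gripper":0.4}])

```text
clock: 53.93
position: [0.6214, -0.1772, 0.0598]
ee_rot: [-2.149, -2.291, 0.0]
force: [-0.3, -0.2, -4.3]
width: 0.56
```

```bash
python3 - <<'E'
from h import *
a=rail(-72,0); go([*a,60,93.7],[*a,24,93.7])
d=snap('scene','s37'); cv2.imwrite('pics/s37c.png',cv2.resize(d['frame'][120:230,220:360],None,fx=5,fy=5,interpolation=cv2.INTER_CUBIC))
E
```

```text
t 53.93 p [ 621.4 -177.2   59.8] yaw 93.7 w 0.56 F [-0.3  -0.17 -4.3 ] M [-0.003 -0.113  0.028] j7 -0.05
 slide [-2.7, 0.0, -0.2] roll -0.0 rows 0.1
 slide [-2.7, 0.0, 35.8] roll -0.0 rows 0.9
```

View pics/s37c.png

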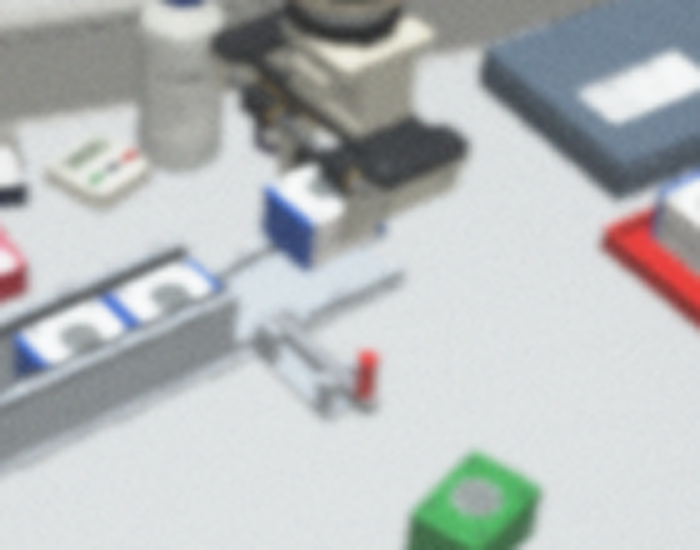

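jog_arm(increments=[{"slide":[0,0,20],"roll":0,"gripper":0.4},{"slide":[0,0,32],"roll":0,"gripper":0.4},{"slide":[0,0,36],"roll":0,"gripper":0.4},{"slide":[0,0,37],"roll":0,"gripper":0.4},{"slide":[0,0,37],"roll":0,"gripper":0.4},{"slide":[0,0,36],"roll":0,"gripper":0.65},{"slide":[0,0,36],"roll":0,"gripper":0.65},{"slide":[0,0,36],"roll":0,"gripper":0.65},{"slide":[0,0,10],"roll":0,"gripper":0.65},{"slide":[0,0,-15],"roll":0,"gripper":0.5}])

```text
clock: 54.82
position: [0.6207, -0.1772, 0.0745]
ee_rot: [-2.146, -2.291, 0.002]
force: [0.3, -0.2, 0.4]
width: 0.613
```

jog_arm(increments=[{"slide":[-20,0,0],"roll":0,"gripper":0.0},{"slide":[-40,0,0],"roll":0,"gripper":0.0},{"slide":[-72,0,0],"roll":0,"gripper":0.0},{"slide":[-72,0,0],"roll":0,"gripper":0.0},{"slide":[-72,0,0],"roll":0,"gripper":0.0},{"slide":[-72,0,10],"roll":0,"gripper":0.0},{"slide":[-72,0,35],"roll":0,"gripper":0.0},{"slide":[-72,0,56],"roll":0,"gripper":0.0},{"slide":[-72,0,56],"roll":0,"gripper":0.0},{"slide":[-72,0,56],"roll":0,"gripper":0.0}])

```text
clock: 55.65
position: [0.6254, -0.2475, 0.0178]
ee_rot: [-2.144, -2.292, 0.001]
force: [0.5, 0.2, 1.0]
width: 0.003
```

```bash
python3 - <<'E'
from h import *
e=rail(5,0); go([*rail(-142,0),18,93.7],[*e,18,93.7])
d=snap('scene','s38'); cv2.imwrite('pics/s38c.png',cv2.resize(d['frame'][120:230,220:360],None,fx=5,fy=5,interpolation=cv2.INTER_CUBIC))
E
```

```text
t 55.65 p [ 625.4 -247.5   17.8] yaw 93.8 w 0.003 F [0.5  0.23 0.99] M [-0.01  -0.153 -0.006] j7 0.04
 slide [-2.2, 0.5, -0.2] roll 0.002 rows 0.1
 slide [144.8, 0.9, 0.0] roll 0.002 rows 3.5
```

View pics/s38c.png

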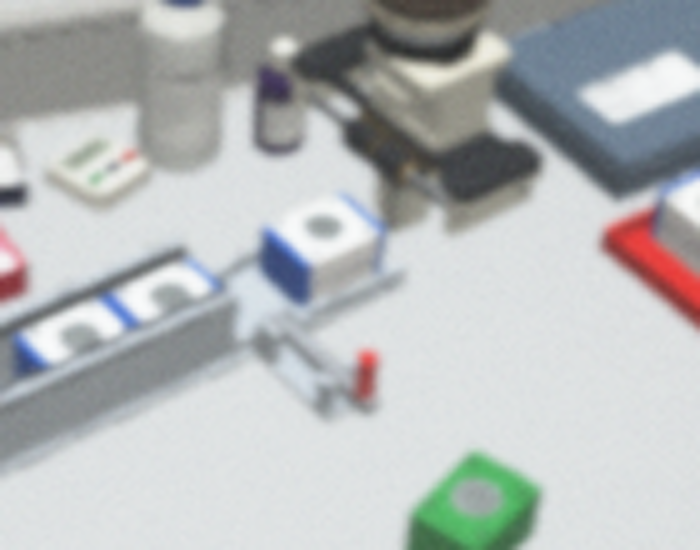

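jog_arm(increments=[{"slide":[18,1,0],"roll":0,"gripper":0.0},{"slide":[30,1,0],"roll":0,"gripper":0.0},{"slide":[42,1,0],"roll":0,"gripper":0.0},{"slide":[54,1,0],"roll":0,"gripper":0.0},{"slide":[66,1,0],"roll":0,"gripper":0.0},{"slide":[78,1,0],"roll":0,"gripper":0.0},{"slide":[90,1,0],"roll":0,"gripper":0.0},{"slide":[100,1,0],"roll":0,"gripper":0.0},{"slide":[110,1,0],"roll":0,"gripper":0.0},{"slide":[118,1,0],"roll":0,"gripper":0.0}])

```text
clock: 56.53
position: [0.621, -0.1332, 0.0204]
ee_rot: [2.146, 2.287, -0.001]
force: [3.2, -10.2, 3.2]
width: 0.003
```

```bash
python3 - <<'E'
from h import *
e=rail(6,0); go([*e,18,93.7])
E
```

```text
t 56.53 p [ 621.  -133.2   20.4] yaw 93.6 w 0.003 F [  3.19 -10.23   3.24] M [-2.109 -0.65  -0.027] j7 -0.15
 slide [31.4, -2.4, 2.3] roll -0.001 rows 0.8
```

jog_arm(increments=[{"slide":[7,-1,1],"roll":0,"gripper":0.0},{"slide":[14,-1,1],"roll":0,"gripper":0.0},{"slide":[21,-1,1],"roll":0,"gripper":0.0},{"slide":[27,-1,1],"roll":0,"gripper":0.0},{"slide":[31,-1,1],"roll":0,"gripper":0.0},{"slide":[33,-1,1],"roll":0,"gripper":0.0},{"slide":[33,-1,1],"roll":0,"gripper":0.0},{"slide":[20,-1,1],"roll":0,"gripper":0.0},{"slide":[5,-1,1],"roll":0,"gripper":0.0},{"slide":[-15,-1,-10],"roll":0,"gripper":0.0}])

```text
clock: 57.37
position: [0.6178, -0.1453, 0.0274]
ee_rot: [-2.142, -2.293, 0.002]
force: [0.0, 0.6, -0.7]
width: 0.009
```

```bash
python3 - <<'E'
from h import *
go()
for n in('top','scene'):
  d=snap(n,n+'39')
  if n=='top':
    for b in blobs(d,box=(.35,.7,-.4,.2)): print(*b)
    cv2.imwrite('pics/t39c.png',cv2.resize(d['frame'][130:230,210:400],None,fx=4,fy=4,interpolation=cv2.INTER_CUBIC))
cv2.imwrite('pics/s39c.png',cv2.resize(d['frame'][120:270,180:360],None,fx=4,fy=4,interpolation=cv2.INTER_CUBIC))
E
```

```text
t 57.37 p [ 617.8 -145.3   27.4] yaw 93.9 w 0.009 F [ 0.01  0.61 -0.72] M [-0.048 -0.082  0.022] j7 -0.12
[0.6126 0.0188] [608.4  21.3] [224.8  57.  -85.7] 532 0.05 [105.   8. 175.]
[ 0.3713 -0.1181] [ 367.2 -116.2] [ 72.3  49.8 -73.7] 185 0.044 [ 68. 142. 144.]
```

View pics/s39c.png

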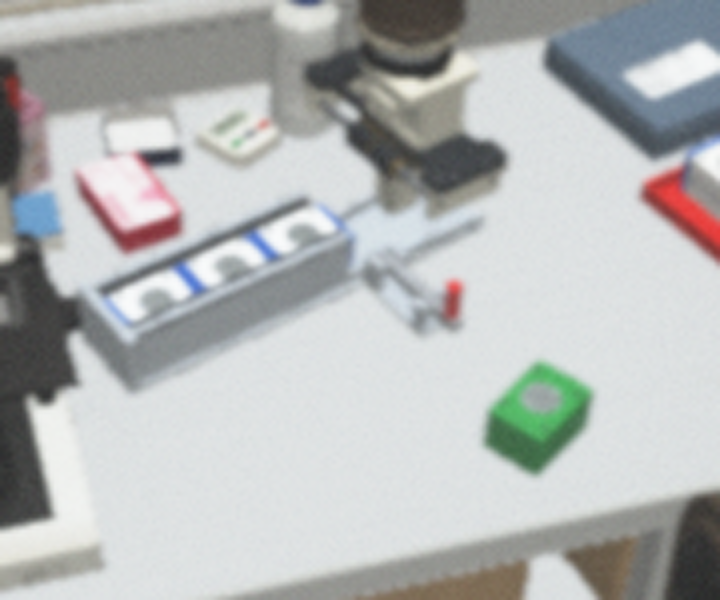

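View pics/t39c.png

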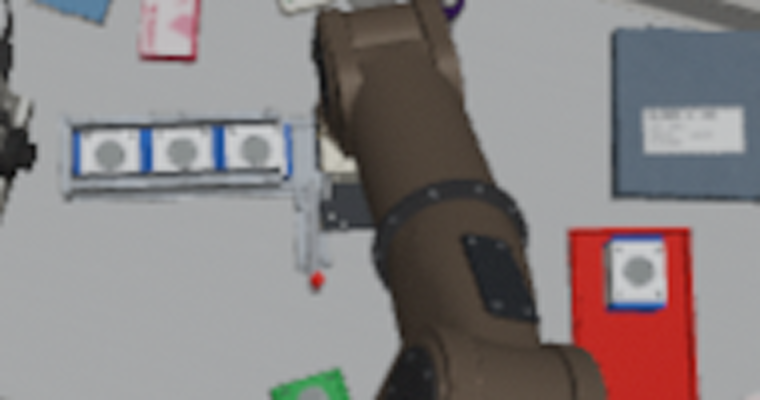

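```bash
python3 - <<'E'
from h import *
d=np.load('/tmp/top39.npz')
for u,v in[(210+255/4,167.5),(210+182/4,168),(210+109/4,168.5),(210+289/4,167.5)]:
    w=world(d,u,v,.05)[:2]*1000; print(w.round(1),((w-O)@EX).round(1),((w-O)@EY).round(1))
k=rail(0,134); go([*k,140,3.7],[*k,40,3.7])
E
```

```text
[613.9 -58. ] 50.1 -0.1
[609.9  14.2] 122.4 -0.8
[605.9  86.4] 194.7 -1.4
[614.8 -91.6] 16.5 1.1
t 57.47 p [ 619.6 -151.6   29.7] yaw 93.4 w 0.004 F [-0.4  -0.85  0.36] M [-0.052 -0.133  0.049] j7 -0.12
 slide [42.8, -133.9, -110.5] roll 1.566 rows 12.5
 slide [43.1, -133.9, -10.5] roll 1.566 rows 12.5
```

```bash
python3 - <<'E'
from h import *
go([440,-117.5,105,93.7],[440,-117.5,42,93.7],[519,-114,42,93.7])
E
```

```text
t 57.47 p [ 619.6 -151.6   29.7] yaw 93.4 w 0.004 F [-0.4  -0.85  0.36] M [-0.052 -0.133  0.049] j7 -0.12
 slide [44.6, -177.2, -75.5] roll -0.004 rows 4.7
 slide [44.8, -177.2, -12.5] roll -0.004 rows 4.4
 slide [43.5, -98.1, -12.5] roll -0.004 rows 2.6
```

jog_arm(increments=[{"slide":[-5,0,-40],"roll":0,"gripper":0.0},{"slide":[0,0,-75],"roll":0,"gripper":0.0},{"slide":[8,-35,-80],"roll":0,"gripper":0.0},{"slide":[16,-70,-80],"roll":0,"gripper":0.0},{"slide":[24,-105,-80],"roll":0,"gripper":0.0},{"slide":[34,-145,-80],"roll":0,"gripper":0.0},{"slide":[45,-177,-80],"roll":0,"gripper":0.0},{"slide":[45,-177,-80],"roll":0,"gripper":0.0},{"slide":[45,-177,-80],"roll":0,"gripper":0.0},{"slide":[45,-177,-60],"roll":0,"gripper":0.0}])

```text
clock: 58.3
position: [0.4428, -0.1135, 0.0915]
ee_rot: [2.145, 2.288, 0.005]
force: [1.5, -0.3, 0.5]
width: 0.01
```

```bash
python3 - <<'E'
from h import *
d=snap('scene','s40'); cv2.imwrite('pics/s40c.png',cv2.resize(d['frame'][120:270,200:380],None,fx=4,fy=4,interpolation=cv2.INTER_CUBIC))
go([440,-117.5,42,93.7],[519,-114,42,93.7])
E
```

```text
t 58.35 p [ 440.6 -113.3   87.1] yaw 93.7 w 0.005 F [-0.67  0.7  -3.59] M [-0.    -0.029  0.051] j7 -0.12
 slide [-4.2, -0.9, 45.1] roll -0.0 rows 1.1
 slide [-5.7, 78.2, 45.1] roll -0.0 rows 2.2
```

View pics/s40c.png

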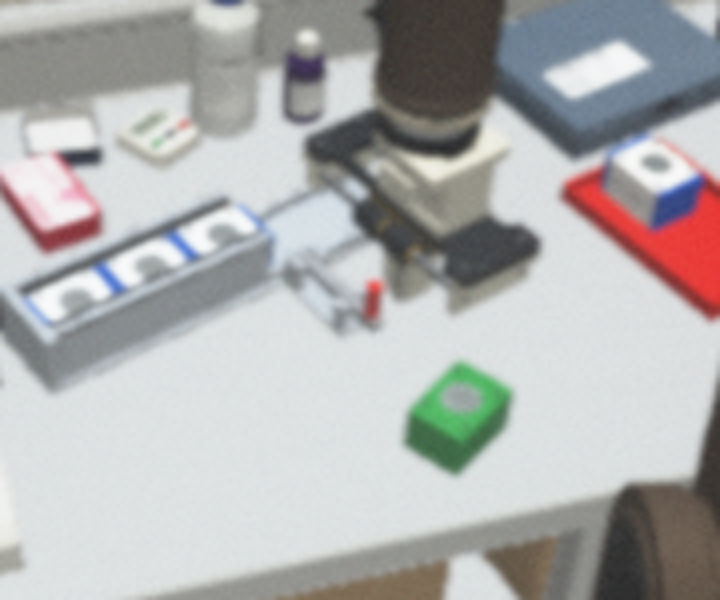

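jog_arm(increments=[{"slide":[-4,-2,15],"roll":0,"gripper":0.0},{"slide":[-4,-2,35],"roll":0,"gripper":0.0},{"slide":[-4,-2,41],"roll":0,"gripper":0.0},{"slide":[-4,5,41],"roll":0,"gripper":0.0},{"slide":[-4,15,41],"roll":0,"gripper":0.0},{"slide":[-4,25,41],"roll":0,"gripper":0.0},{"slide":[-4,35,41],"roll":0,"gripper":0.0},{"slide":[-4,45,41],"roll":0,"gripper":0.0},{"slide":[-4,55,41],"roll":0,"gripper":0.0},{"slide":[-4,63,41],"roll":0,"gripper":0.0}])

```text
clock: 59.18
position: [0.5048, -0.1128, 0.0484]
ee_rot: [2.148, 2.292, 0.001]
force: [-1.8, 0.4, 2.1]
width: 0.004
```

```bash
python3 - <<'E'
from h import *
d=snap('scene','s41'); cv2.imwrite('pics/s41c.png',cv2.resize(d['frame'][120:270,200:380],None,fx=4,fy=4,interpolation=cv2.INTER_CUBIC))
go([519,-114,42,93.7])
E
```

```text
t 59.23 p [ 506.3 -112.7   48.5] yaw 93.7 w 0.004 F [ 2.05 -0.55 -0.76] M [-0.095 -0.04  -0.03 ] j7 -0.18
 slide [-2.2, 12.6, 6.6] roll 0.001 rows 0.3
```

View pics/s41c.png

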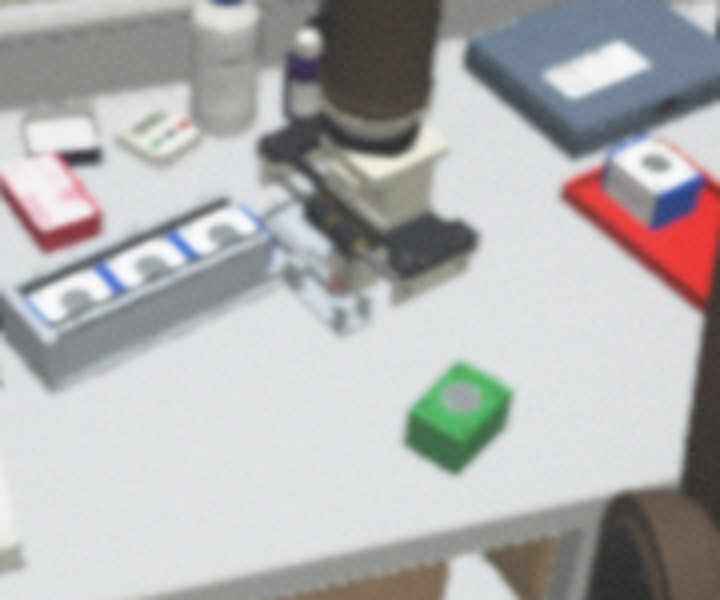

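jog_arm(increments=[{"slide":[-1,6,2],"roll":0,"gripper":0.0},{"slide":[-1,12,2],"roll":0,"gripper":0.0},{"slide":[-1,16,2],"roll":0,"gripper":0.0},{"slide":[-1,18,2],"roll":0,"gripper":0.0},{"slide":[-1,18,2],"roll":0,"gripper":0.0},{"slide":[-1,18,2],"roll":0,"gripper":0.0},{"slide":[-1,10,2],"roll":0,"gripper":0.0},{"slide":[-1,-10,2],"roll":0,"gripper":0.0},{"slide":[-1,-40,0],"roll":0,"gripper":0.0},{"slide":[-1,-60,-40],"roll":0,"gripper":0.0}])

```text
clock: 60.07
position: [0.4381, -0.1176, 0.0811]
ee_rot: [-2.143, -2.286, 0.009]
force: [-0.8, -0.4, 0.5]
width: 0.003
```

```bash
python3 - <<'E'
from h import *
for n in('top','scene'):
    d=snap(n,n+'42'); P=cloud(d); hsv=cv2.cvtColor(d['frame'],cv2.COLOR_BGR2HSV)
    red=((hsv[...,0]<8)|(hsv[...,0]>172))&(hsv[...,1]>90)
    k=red&(P[...,0]>.4)&(P[...,0]<.6)&(P[...,1]>-.16)&(P[...,1]<-.07)
    if k.any():
        vu=np.argwhere(k).mean(0); print(n,k.sum(),vu[::-1],'ray z=.05',world(d,vu[1],vu[0],.05).round(4))
cv2.imwrite('pics/s42c.png',cv2.resize(d['frame'][120:270,200:380],None,fx=4,fy=4,interpolation=cv2.INTER_CUBIC))
go()
E
```

```text
scene 26 [281.19230769 183.65384615] ray z=.05 [ 0.545  -0.1121  0.05  ]
t 60.17 p [ 442.5 -118.3   88.1] yaw 93.7 w 0.004 F [ 0.85 -0.95  0.32] M [-0.024 -0.208  0.002] j7 -0.11
```

View pics/s42c.png

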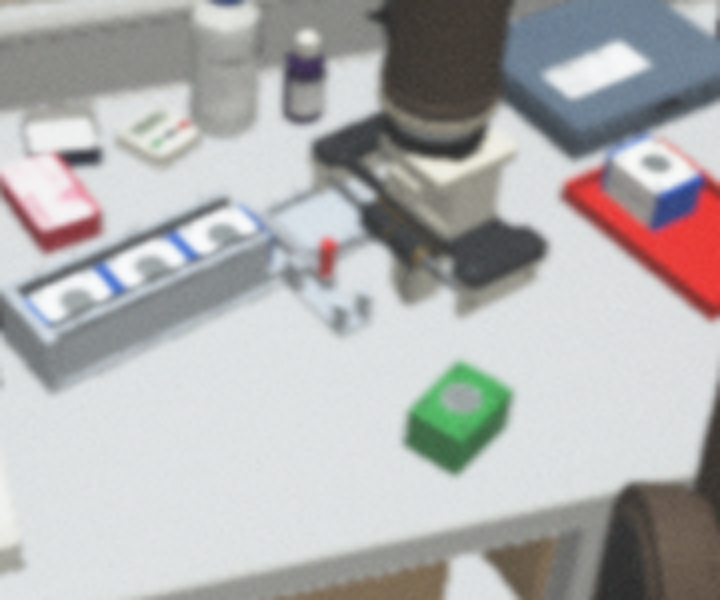

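```bash
python3 - <<'E'
from h import *
for f in('scene0','scene42'):
    d=np.load(f'/tmp/{f}.npz'); h=cv2.cvtColor(d['frame'],cv2.COLOR_BGR2HSV)[165:205,265:300]
    k=((h[...,0]<8)|(h[...,0]>172))&(h[...,1]>90); print(f,k.sum(),np.argwhere(k).mean(0)+[165,265],np.argwhere(k).min(0),np.argwhere(k).max(0))
E
```

```text
scene0 21 [184.        281.9047619] [16 16] [23 19]
scene42 26 [183.65384615 281.19230769] [15 15] [23 18]
```

jog_arm(increments=[{"slide":[-20,0,-40],"roll":0,"gripper":0.0},{"slide":[-55,0,-80],"roll":0,"gripper":0.0},{"slide":[-90,0,-110],"roll":0,"gripper":0.0},{"slide":[-125,0,-120],"roll":0,"gripper":0.0},{"slide":[-160,0,-120],"roll":0,"gripper":0.0},{"slide":[-180,0,-120],"roll":0,"gripper":0.0},{"slide":[-180,0,-120],"roll":0,"gripper":0.0},{"slide":[-180,0,-120],"roll":0,"gripper":0.0},{"slide":[-180,0,-120],"roll":0,"gripper":0.0},{"slide":[-180,0,-120],"roll":0,"gripper":0.0}])

```text
clock: 61.0
position: [0.4564, -0.2956, 0.2051]
ee_rot: [-2.145, -2.294, -0.0]
force: [0.1, -0.2, 0.2]
width: 0.007
```

```bash
python3 - <<'E'
from h import *
d=snap('top','top43'); cv2.imwrite('pics/t43c.png',cv2.resize(d['frame'][120:250,205:400],None,fx=4,fy=4,interpolation=cv2.INTER_CUBIC))
for f in('top0','top43'):
    e=np.load(f'/tmp/{f}.npz'); h=cv2.cvtColor(e['frame'],cv2.COLOR_BGR2HSV)[175:210,275:305]
    k=((h[...,0]<8)|(h[...,0]>172))&(h[...,1]>90); print(f,k.sum(),np.argwhere(k).mean(0)+[175,275])
snap('scene','scene43'); go()
E
```

```text
top0 10 [185.2 288. ]
top43 11 [184.         288.09090909]
t 61.1 p [ 456.5 -295.9  205.2] yaw 93.8 w 0.004 F [-0.17  0.96 -0.69] M [-0.045 -0.12   0.005] j7 0.34
```

View pics/t43c.png

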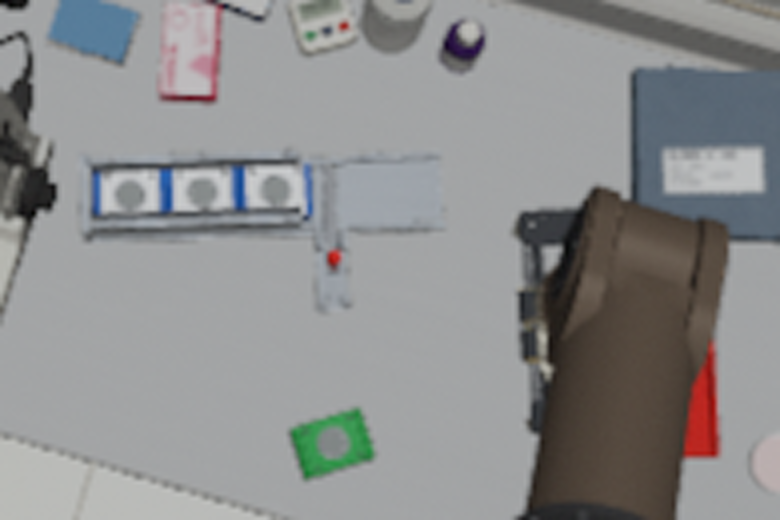

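View pics/scene43.png

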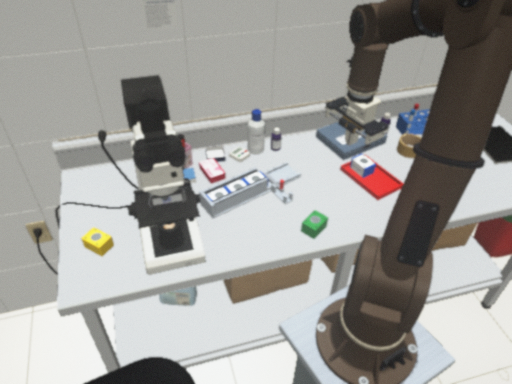

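```bash
python3 - <<'E'
from h import *
d=dict(np.load('/tmp/scene43.npz'))
for b in blobs(d,zlo=.04,zhi=.062,box=(.43,.55,-.5,-.38)): print(*b)
print(arm.sign_off())
E
```

```text
[ 0.4973 -0.4273] [ 500.5 -430.3] [77.1 54.4  1.8] 225 0.048 [ 90.   7. 224.]
the job is handed in; nothing more can be done
None
```

The job is handed in at about 61 s of the 210 s. No verdict was reported.

I found four cassettes and tipped each one endwise by lifting one end in a light grip, to at least about 30° by eye. I then weighed each one level in a centred grip.

| Cassette (start position, m) | Tips | Result | Where it went |
|---|---|---|---|
| (0.43, 0.01) | Both ways | Loose: moment changed by about 0.136 N m, joint-6 torque by about 0.138 N m | Reject tray |
| (0.63, -0.32) | Both ways | Sound: readings differed by only about 0.02 N m, opposite in sign to a loose core | Rail |
| (0.44, -0.22) | One way | Sound: reading 0.08 to 0.1 N m from what a loose core would give | Rail |
| (0.44, 0.14) | One way | Sound: reading 0.08 to 0.1 N m from what a loose core would give | Rail |

I did not tip the last two the other way, because the margin was far larger than the reading noise and the grip-centring error. The last one was first moved about 13 cm clear of the microscope so the gripper had room.

My last checks:
- **Rail:** the three sound cassettes lie under the lips at about x = 50, 122 and 195 mm, measured from the top camera image just before I shut the gate. The later images show them still in place.
- **Tray:** the loose cassette lies flat inside the walls, with its top at 48 mm and its middle about 45 mm from the tray centre.
- **Gate:** the knob sits 2 to 5 mm further towards shut than at the start. The two cameras disagree on the exact amount, and I take it that the bolt was not quite home at the beginning.
- **Arm:** clear of everything at 0.2 m height.

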